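# Find the glazed lens barrel and hold it over the light

### The arm

A 6-joint arm with a two-finger parallel gripper is mounted at the origin on the work surface. World frame = base frame: x ahead of the robot, y to its left, z up, the work surface at z = 0. Lengths are in mm, angles in degrees, forces in N, time in s.
With the tool pointing down it reaches from about 350 to 875 mm from the base axis. Payload 15.5 kg.
Tool frame: the origin (TCP) lies midway between the tips of the shut fingers; the grasp point (between the pads) lies 19 mm behind it; z points along the fingers, x is the direction in which the jaws open and shut, and the axes are right-handed (so a half turn about z gives the same grasp; the last joint's range is limited). The gripper opens to 85 mm and grips with 20 to 120 N. Pads are 22 mm wide; open, the fingers measure 114 mm over their backs; the gripper's body (76 mm by 85 mm) begins 54 mm behind the grasp point. The pads swing forward as they close: fully open they stand 13 mm farther back than shut.
Start: joints at [-70.445, 28.281, 77.091, -0, 74.628, -5.472], TCP at [264.402, -566.319, 204.577] pointing down, gripper open.
Joint ranges: [-166.48, 166.48], [-47.26, 123.95], [12.59, 153.08], [-70.14, 250.14], [6.76, 159.57], [-176.63, 176.63]. Speed limits (degrees/s): [108.29, 108.29, 147.25, 172.46, 172.46, 172.46].

### API

Orientations are given as a 3x3 rotation matrix whose columns are the frame's x, y, z axes.
In Python, from cell import bot gives the robot as it stands.
- The arm moves only by the tool arm_command, never from a script. Its argument "rows" is a list of rows, each an object of numbers: "tx", "ty", "tz": the shift along the tool's x, y, z in mm; "yaw": the turn about the tool's z in degrees. A call has 1 to 5 rows; each row shifts and turns the commanded pose from where the row before left it, along the tool's axes as they then stand; what a row does not reach is not made up. A row lasts 1/10 s, in which the tool goes at most 50 mm and 8.59 degrees, less where a joint would pass 70% of its speed; a pose out of reach is approached as far as the arm can. A call with a gripper value outside its range is refused whole. "jaw" is the opening, from 0 (shut) to 1 (fully open), set as the call begins (left out, the last holds). The fingers move at their own pace and stop on an object; "squeeze" is the grip in N (left out, the last holds). Time passes only in rows, so rows that do not move let the fingers close. It gives the time, the measured TCP pose, the force and the opening at its end, in the units of the state.
- bot.state(): the state, without advancing time (a new reading comes with each control period).
- bot.read_camera(name): name is "side" or "top" or "wrist"; returns a dict with "color" (400x640x3 uint8, red, green, blue), "depth" (400x640 float32, mm along the optical axis (not along the pixel's ray), 0 where there is no reading), "K" (3x3 intrinsics, pixels), "extrinsics" (4x4, takes a point from camera to world coordinates). Camera axes: x right, y down, z forward; pixel columns grow to the right and rows downward; lengths in mm; the calibration is good to about 2 mm. A picture is of the moment at which its call begins.
- bot.sign_off(): hands the job in, once; it reports no verdict.
The state is a dict: "clock": time; "joints": joint angles; "qvel": joint speeds; "effort": joint torques, N m; "tcp_pos": TCP position; "tcp_rot": TCP orientation; "wrist_force": force on the tool from outside, world axes, zero at the start; "moment": the same for the moment, N m; "grip_width": finger opening in mm.
Only numpy, scipy, OpenCV 4.12 (cv2) and the standard library are available. Lean on these libraries where they do the work, as an engineer would, in place of code of your own. Each camera call takes 0.05 s, during which the arm holds its last target.

### The job

On the viewing stand, first slide the shutter's grip fully to its open end stop, so that the light window is uncovered, and leave it open. Of the two look-alike lens barrels in the wooden rack, one holds its glass and is clearly heavier: lift clear the one in the robot's left seat and feel its weight, set it back in its seat, then lift clear the one in the right seat. Finish while holding the heavier barrel, upright and still, centred over the light window with its lower end about 5 cm above the window, with the lighter one standing in its seat in the rack; do not tip a barrel over or disturb the other things on the bench.

Things in the scene. Friction and masses are not known exactly. Their poses are not given: they have to be found in the camera images.
- stand: Viewing stand: cream box fixed to the bench, 150 (x) x 200 (y) mm, its top 46 mm above the bench; low dark guide rails and stops on top reach 54 mm. Origin at the centre of its underside, z up. The shutter slides along the stand's own +y. A light window of 50 mm diameter is in the top, at y = -35 mm.
- window (a point): Centre of the round light window in the top of the viewing stand, 47 mm above the bench; axes as the stand's. Covered by the shutter until that is slid open.
- shutter (a joint): Slide of the shutter on the viewing stand, in m: 0 = window fully covered, 0.070 = fully open against the end stop. Grows as it moves along the stand's +y. It starts between 0 and 0.025, takes about 1.5 N to move and stays where it is left.
- shutter_grip (a point): Middle of the shutter's grip: an upright black block, 34 (x) x 14 (y, the sliding direction) x 26 mm high, standing on an aluminium shutter plate 78 x 74 x 4 mm. This point moves with the shutter, 64 mm above the bench; the grip's top is at 77 mm, the plate's upper face at 51 mm. Axes as the stand's.
- rack: Wooden rack fixed to the bench, 100 (x) x 210 (y) x 25 mm high, with two round seats 48 mm in diameter and 10 mm deep, at y = +55 mm (left) and y = -55 mm (right). Origin at the centre of its underside, z up.
- seat_left (a point): Centre of the floor of the rack's left seat (left as the robot sees it, towards +y), 15 mm above the bench. One barrel starts here.
- seat_right (a point): Centre of the floor of the rack's right seat (towards -y), 15 mm above the bench. The other barrel starts here.
- barrel_1_mid (a point): Centre (half-way up) of one closed dark lens barrel: an upright cylinder 43 mm in diameter and 80 mm high; z along its axis, its lower end 40 mm below this point. Starts in either seat, with this point 55 mm above the bench. It may or may not be the heavy one: the two look the same, and which one holds the glass changes from start to start. An empty barrel weighs 0.11 to 0.16 kg, one with its glass 0.26 to 0.40 kg; the contents are loose by about 1 to 2 mm and may rattle.
- barrel_2_mid (a point): Centre (half-way up) of the other lens barrel, the same in shape, size and look as the first.
- barrel_1: The barrel of barrel_1_mid; origin at the centre of its lower end.
- barrel_2: The barrel of barrel_2_mid; origin at the centre of its lower end.
- drop_jar: Bystander: capped amber jar, 48 mm in diameter, 75 mm high; origin at the centre of its underside. Leave alone.
- dish: Bystander: shallow white dish, 90 mm in diameter, 16 mm high; origin at the centre of its underside. Leave alone.
- slide_box: Bystander: wooden box, 90 x 100 x 35 mm high; origin at the centre of its underside. Leave alone.

How it is judged (in metres and radians):
On the way, in this order (a step that is already met when the one before it is completed fails the run):
1. the shutter is slid to its open end stop (within 4 mm), both barrels still in their seats (value of joint shutter above 0.066 m and height (world z) of each of barrel_1_mid, barrel_2_mid below 0.062 m), for 0.2 s.
2. the barrel of the left seat is held by the fingers clear of the rack (raised at least 23 mm), the other standing in the right seat ((((height (world z) of barrel_1_mid above 0.078 m and contact force between barrel_1 and the fingers above 0.5 N and contact force between barrel_1 and rack below 0.05 N) and (horizontal distance between barrel_2_mid and seat_right below 0.01 m and height (world z) of barrel_2_mid below 0.062 m and angle between barrel_2_mid's own z axis and vertical below 0.12 rad)) or ((height (world z) of barrel_2_mid above 0.078 m and contact force between barrel_2 and the fingers above 0.5 N and contact force between barrel_2 and rack below 0.05 N) and (horizontal distance between barrel_1_mid and seat_right below 0.01 m and height (world z) of barrel_1_mid below 0.062 m and angle between barrel_1_mid's own z axis and vertical below 0.12 rad)))), for 0.2 s.
3. that barrel is back in the left seat, and the barrel of the right seat is held clear of the rack (raised at least 23 mm) ((((height (world z) of barrel_1_mid above 0.078 m and contact force between barrel_1 and the fingers above 0.5 N and contact force between barrel_1 and rack below 0.05 N) and (horizontal distance between barrel_2_mid and seat_left below 0.01 m and height (world z) of barrel_2_mid below 0.062 m and angle between barrel_2_mid's own z axis and vertical below 0.12 rad)) or ((height (world z) of barrel_2_mid above 0.078 m and contact force between barrel_2 and the fingers above 0.5 N and contact force between barrel_2 and rack below 0.05 N) and (horizontal distance between barrel_1_mid and seat_left below 0.01 m and height (world z) of barrel_1_mid below 0.062 m and angle between barrel_1_mid's own z axis and vertical below 0.12 rad)))), for 0.2 s.
At the end, for the whole second after the job is handed in: Shutter within 4 mm of its open stop; heavier barrel held only by the fingers, still, within 0.2 rad of upright and 22 mm of the window's centre, lower end 20 to 90 mm above it; lighter barrel (rack load under 2.1 N) untouched and upright in a seat, within 10 mm of its centre (value of joint shutter above 0.066 m and ((horizontal distance between barrel_1_mid and window below 0.022 m and z of barrel_1_mid in the frame of window between 0.06 and 0.13 m and angle between barrel_1_mid's own z axis and vertical below 0.2 rad and linear speed of each of barrel_1, barrel_2 below 0.03 m/s and contact force between barrel_1 and the fingers above 0.5 N and contact force between barrel_1 and stand below 0.05 N and contact force between barrel_1 and rack below 0.05 N and contact force between barrel_1 and barrel_2 below 0.05 N and ((horizontal distance between barrel_2_mid and seat_left below 0.01 m and height (world z) of barrel_2_mid below 0.062 m and angle between barrel_2_mid's own z axis and vertical below 0.12 rad) or (horizontal distance between barrel_2_mid and seat_right below 0.01 m and height (world z) of barrel_2_mid below 0.062 m and angle between barrel_2_mid's own z axis and vertical below 0.12 rad)) and contact force between barrel_2 and rack between 0.5 and 2.1 N and contact force between barrel_2 and the fingers below 0.05 N) or (horizontal distance between barrel_2_mid and window below 0.022 m and z of barrel_2_mid in the frame of window between 0.06 and 0.13 m and angle between barrel_2_mid's own z axis and vertical below 0.2 rad and linear speed of each of barrel_2, barrel_1 below 0.03 m/s and contact force between barrel_2 and the fingers above 0.5 N and contact force between barrel_2 and stand below 0.05 N and contact force between barrel_2 and rack below 0.05 N and contact force between barrel_2 and barrel_1 below 0.05 N and ((horizontal distance between barrel_1_mid and seat_left below 0.01 m and height (world z) of barrel_1_mid below 0.062 m and angle between barrel_1_mid's own z axis and vertical below 0.12 rad) or (horizontal distance between barrel_1_mid and seat_right below 0.01 m and height (world z) of barrel_1_mid below 0.062 m and angle between barrel_1_mid's own z axis and vertical below 0.12 rad)) and contact force between barrel_1 and rack between 0.5 and 2.1 N and contact force between barrel_1 and the fingers below 0.05 N))); the arm keeps its last pose, push and grip.
It fails at once if a lens barrel is tipped over (more than 0.7 rad) (angle between any of barrel_1_mid, barrel_2_mid's own z axis and vertical above 0.7 rad).
It fails at once if a bystander (jar, dish or box) is moved more than 25 mm (distance of any of drop_jar, dish, slide_box from where it was at the start of the episode above 0.025 m).
It also fails if it takes over 67 s, if anything falls off the work surface, if the arm or the gripper's body presses on something with over 40 N, if the wrist force passes 120 N, or if a joint passes its speed limit or range.

## Working session

There is one attempt and no reset: what is moved stays moved. The work goes in short steps, Python scripts to look and compute and a tool call to move; the robot and the scene stay as the last step left them, time stands still between calls to the robot, and variables do not carry over. Pictures are saved under pics/ and viewed, and the job is handed in when it is done.

Besides the shell and the picture viewer there is one more tool, called after "Request:" as a command line: name --argument value ..., lists and objects as JSON in quotes. arm_command: Moves the arm, as the interface text tells. Its arguments: {"type":"object","properties":{"rows":{"type":"array"},"jaw":{"type":"number"},"squeeze":{"type":"number"}},"required":["rows"]}

```bash
mkdir -p pics; ls
python3 - <<'E'
from cell import bot
import cv2,numpy as np,pickle
s=bot.state(); print({k:np.round(v,3).tolist() for k,v in s.items()})
d={}
for n in("top","side"):
    c=bot.read_camera(n); d[n]=c
    cv2.imwrite(f"pics/{n}0.png",c["color"][:,:,::-1]); print(n,c["K"].round(1).tolist(),c["extrinsics"].round(3).tolist())
pickle.dump(d,open("d0.pkl","wb"))
E
```

```text
pics
{'clock': 0.0, 'joints': [-70.444, 28.316, 77.129, -0.0, 74.629, -5.469], 'qvel': [0.032, -0.004, -0.038, -0.017, -0.031, 0.026], 'effort': [0.001, -88.215, -38.386, -0.0, 0.01, -0.0], 'tcp_pos': [264.277, -565.92, 203.981], 'tcp_rot': [[0.423, -0.906, -0.0], [-0.906, -0.423, 0.001], [-0.001, -0.0, -1.0]], 'wrist_force': [-0.074, -0.22, 0.556], 'moment': [0.039, -0.001, 0.052], 'grip_width': 85.529}
top [[442.6, 0.0, 320.8], [0.0, 442.6, 207.6], [0.0, 0.0, 1.0]] [[-0.018, -0.986, 0.167, 470.167], [-1.0, 0.015, -0.018, 25.608], [0.015, -0.168, -0.986, 1042.874], [0.0, 0.0, 0.0, 1.0]]
side [[500.1, 0.0, 316.8], [0.0, 500.1, 191.4], [0.0, 0.0, 1.0]] [[-0.706, -0.383, 0.596, -60.822], [-0.708, 0.396, -0.584, 708.574], [-0.012, -0.835, -0.551, 707.337], [0.0, 0.0, 0.0, 1.0]]
```

View pics/top0.png

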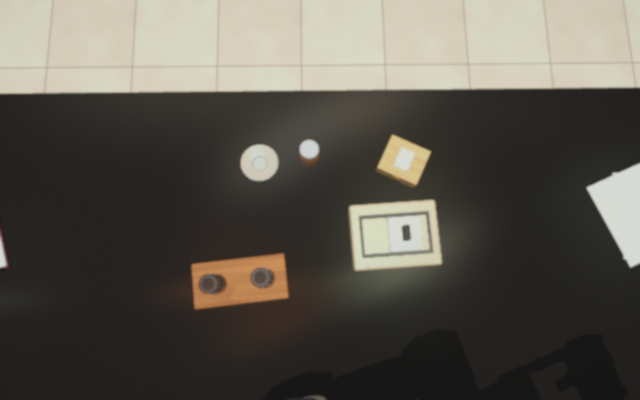

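View pics/side0.png

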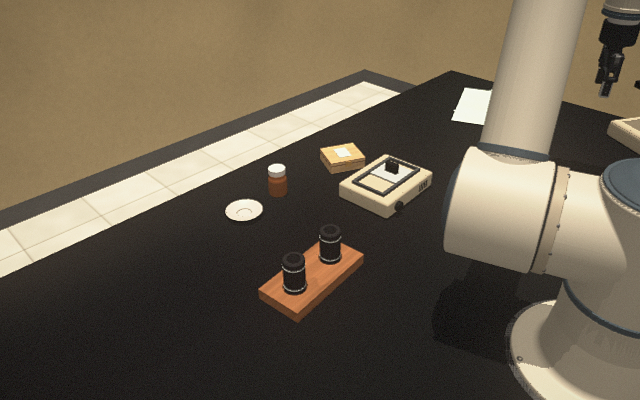

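The top view shows the rack around pixel (240,281), with barrels at (210,284) and (262,277). The stand is at (396,235) with its grip at (406,232) and the plate covering the right (-y) half. Next I'll measure these.

```bash
cat > h.py <<'E'
import numpy as np,cv2
def cloud(c):
    d=c["depth"].astype(float);h,w=d.shape;u,v=np.meshgrid(np.arange(w),np.arange(h))
    K=c["K"];p=np.stack([(u-K[0,2])*d/K[0,0],(v-K[1,2])*d/K[1,1],d],-1)
    T=c["extrinsics"];P=p@T[:3,:3].T+T[:3,3];P[d<=0]=np.nan;return P
def onplane(c,u,v,z):
    K=c["K"];T=c["extrinsics"];r=T[:3,:3]@np.array([(u-K[0,2])/K[0,0],(v-K[1,2])/K[1,1],1.]);o=T[:3,3]
    return o+r*(z-o[2])/r[2]
E
python3 - <<'E'
import pickle;from h import *
d=pickle.load(open("d0.pkl","rb"))
for n in d:
    c=d[n];P=cloud(c);x,y,z=P[...,0],P[...,1],P[...,2]
    print(n)
    def box(nm,m):
        q=P[m];
        if len(q)<5: print(nm,len(q));return
        r=cv2.minAreaRect(q[:,:2].astype(np.float32)); print(nm,len(q),np.round(r[0],1),np.round(r[1],1),round(r[2],1),'mean',q.mean(0).round(1),'med z',np.median(q[:,2]).round(1))
    roi=(x>300)&(x<560)
    box('standtop',roi&(y<-30)&(y>-320)&(z>38)&(z<62))
    box('grip',roi&(y<-30)&(y>-320)&(z>66)&(z<85))
    box('rack',roi&(y>40)&(y<420)&(z>17)&(z<33))
    m=roi&(y>40)&(y<420)&(z>82)&(z<105)
    k,l=cv2.connectedComponents(m.astype(np.uint8))
    for i in range(1,k):
        if (l==i).sum()>10: box('bar',l==i)
    bench=roi&(y<200)&(abs(z)<15);print('bench',np.nanmedian(z[bench]))
    m=(x>480)&(x<720)&(y<300)&(y>-250)&(z>8)&(z<90)
    k,l=cv2.connectedComponents(m.astype(np.uint8))
    for i in range(1,k):
        if (l==i).sum()>30: box('by',l==i)
c=d['top']
def px(m):
    m=cv2.morphologyEx(m.astype(np.uint8),cv2.MORPH_OPEN,np.ones((3,3)));k,l,s,_=cv2.connectedComponentsWithStats(m);i=1+s[1:,4].argmax();return l==i
hsv=cv2.cvtColor(c["color"],cv2.COLOR_RGB2HSV)
im=c["color"].astype(int)
def rect(m,zz):
    cn=max(cv2.findContours(m.astype(np.uint8),0,1)[0],key=cv2.contourArea)[:,0]
    Q=np.array([onplane(c,u,v,zz)[:2] for u,v in cn],np.float32);print(cv2.minAreaRect(Q))
R=np.zeros(im.shape[:2],bool);R[190:280,335:455]=1
rect(px(R&(im[...,0]>120)),46)
R[:]=0;R[245:320,180:300]=1
rect(px(R&(im[...,0]>90)&(im[...,0]-im[...,2]>40)),25)
E
```

```text
top
standtop 2299 [ 526. -162.] [ 67.9 201.3] 0.1 mean [ 530.6 -157.3   46.6] med z 45.7
grip 0
rack 3289 [478.7 195.4] [ 99.9 210.7] 5.8 mean [478.1 192.9  24.8] med z 24.8
bar 333 [484.6 139.8] [42.  41.3] 44.8 mean [484.2 139.7  94.4] med z 94.7
bar 348 [472.9 248.6] [41.6 42.6] 27.1 mean [473.  248.2  94.4] med z 94.9
bench -1.1150030894175416
by 242 [ 706.7 -193.3] [67.9 25.9] 89.9 mean [ 709.4 -196.8   29.9] med z 32.9
by 33 [716.2 152.5] [ 6.2 43.1] 1.1 mean [717.1 153.1  15.2] med z 15.2
by 5614 [ 571.4 -156.6] [160.1 194.7] 3.3 mean [ 573.8 -152.1   47. ] med z 46.0
by 1663 [509.4 194.9] [210.1  58.8] 90.0 mean [507.3 188.5  26. ] med z 24.8
side
standtop 1207 [ 526.2 -163.8] [205.4  67.5] 90.0 mean [ 528.2 -149.8   46.5] med z 45.7
grip 0
rack 2822 [480.5 192.5] [103.6 214.5] 5.9 mean [466.9 209.2  24. ] med z 24.1
bar 313 [484.  139.6] [43.2 40. ] 78.6 mean [481.8 142.9  92.2] med z 93.5
bar 376 [474.1 248.4] [41.1 43. ] 46.7 mean [470.5 251.6  92.1] med z 93.6
bench -0.5024054526177224
by 212 [ 706.3 -191.1] [68.2 25.9] 87.7 mean [ 709.2 -193.4   24.6] med z 25.3
by 3485 [ 571.4 -154.5] [161.4 194.9] 2.6 mean [ 560.4 -133.1   42. ] med z 45.2
by 536 [507.4 164. ] [ 44.3 100.8] 51.9 mean [502.  165.5  33.1] med z 24.7
by 46 [486.   95.2] [14.9 30.5] 42.8 mean [487.5  96.7  24. ] med z 23.9
by 445 [502.5 267.4] [44.5 67. ] 5.5 mean [501.6 276.   25.8] med z 24.2
((575.40576171875, -158.72508239746094), (152.14112854003906, 201.53562927246094), 3.2856297492980957)
((478.2396545410156, 194.3009796142578), (104.64866638183594, 215.7234649658203), 5.6830949783325195)
```

Run:
```python
import pickle,cv2
c=pickle.load(open("d0.pkl","rb"))['top']["color"][:,:,::-1]
cv2.imwrite("pics/z1.png",cv2.resize(c[185:320,180:450],None,fx=2.9,fy=2.9,interpolation=cv2.INTER_CUBIC))
```

```text
(no output)
```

View pics/z1.png

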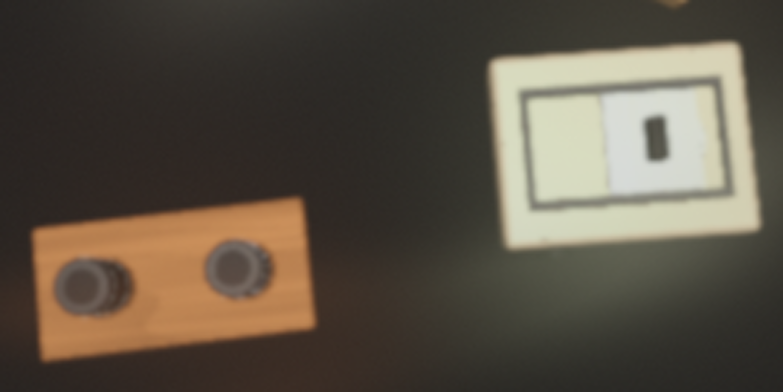

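```bash
cat >> h.py <<'E'
def delta(st,tgt,ang):
    R=np.array(st["tcp_rot"]);t=R.T@(np.array(tgt)-st["tcp_pos"])
    a=np.radians(ang);w=R.T@np.array([np.cos(a),np.sin(a),0])
    return t.round(1),np.degrees(np.arctan2(w[1],w[0])).round(2)
E
python3 - <<'E'
import pickle;from h import *
d=pickle.load(open("d0.pkl","rb"))
a=np.radians(3.3);R=np.array([[np.cos(a),-np.sin(a)],[np.sin(a),np.cos(a)]]);o=np.array([575.4,-158.7])
for n,roi in(("top",(220,246,398,416)),("side",(155,178,383,402))):
    c=d[n];r0,r1,c0,c1=roi;g=c["color"].max(2)[r0:r1,c0:c1]
    m=g<90;v,u=np.nonzero(m);u=u+c0;v=v+r0
    P=cloud(c)[v,u];z=P[:,2];print(n,m.sum(),P.mean(0).round(1),np.nanpercentile(z,[5,50,95]).round(1))
    q=onplane(c,u.mean(),v.mean(),72);print(q.round(1),((q[:2]-o)@R).round(1))
    pp=P[z>70];print(len(pp),(pp.mean(0)).round(1) if len(pp) else '')
from cell import bot
print(delta(bot.state(),[577,-193,120],-86.7))
E
```

```text
top 52 [ 576.  -178.    76.1] [73.3 76.1 78.9]
[ 576.4 -178.9   72. ] [ -0.2 -20.2]
52 [ 576.  -178.    76.1]
side 198 [nan nan nan] [-1.1 61.3 77.7]
[ 578. -186.   72.] [  1.  -27.4]
60 [ 576.8 -179.    75.5]
(array([-205.6, -441.1,   84.3]), np.float64(21.73))
```

Request:
arm_command --rows '[{"tx": -20, "ty": -40}, {"tx": -20, "ty": -40}, {"tx": -20, "ty": -40}, {"tx": -20, "ty": -40}, {"tx": -20, "ty": -40}]'

```text
invalid input at $.rows[0]: expected keys tx, ty, tz, yaw
```

Request:
arm_command --rows '[{"tx": -20, "ty": -40}, {"tx": -20, "ty": -40}, {"tx": -20, "ty": -40}, {"tx": -20, "ty": -40}, {"tx": -20, "ty": -40}]'

```text
invalid input at $.rows[0]: expected keys tx, ty, tz, yaw
```

Request:
arm_command --rows '[{"tx": -19, "ty": -46}, {"yaw": 7.3}, {"yaw": 7.2}, {"yaw": 7.2}, {"tz": 30}]'

```text
invalid input at $.rows[0]: expected keys tx, ty, tz, yaw
```

Run:
```python
from h import *
from cell import bot
s=bot.state();print(s["clock"],s["tcp_pos"],s["joints"].round(1) if hasattr(s["joints"],'round') else s["joints"]);print(delta(s,[576.3,-178.5,57],-86.7))
c=bot.read_camera("wrist");cv2.imwrite("pics/w1.png",c["color"][:,:,::-1])
```

```text
0.1 [ 264.2836605  -565.99872143  204.06807274] [-70.4  28.3  77.1  -0.   74.6  -5.5]
(array([-219. , -446.6,  147.3]), np.float64(21.73))
```

View pics/w1.png

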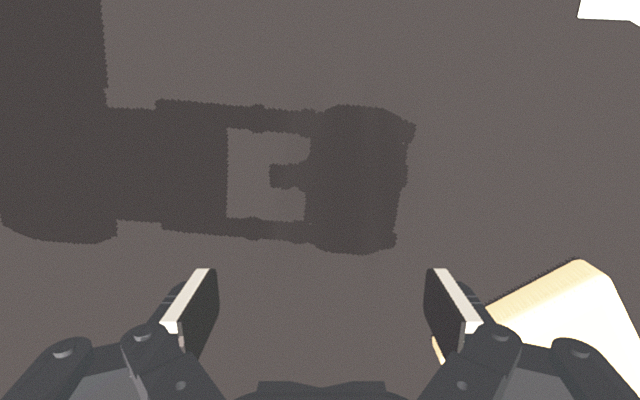

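The rows need all four keys, so the arm hasn't moved. The wrist picture shows only bare bench between the fingers, with tips at about (205,290) and (440,290).

Request:
arm_command --rows '[{"tx": -20, "ty": -40, "tz": 0, "yaw": 0}, {"tx": -20, "ty": -40, "tz": 0, "yaw": 0}, {"tx": -20, "ty": -40, "tz": 0, "yaw": 0}, {"tx": -20, "ty": -40, "tz": 0, "yaw": 0}, {"tx": -20, "ty": -40, "tz": 0, "yaw": 0}]'

```text
clock: 0.65
tcp_pos: [404.1, -389.5, 204.5]
tcp_rot: [[0.423, -0.906, -0.0], [-0.906, -0.423, 0.0], [-0.0, 0.0, -1.0]]
wrist_force: [0.6, -0.8, -0.8]
grip_width: 85.5
```

Request:
arm_command --rows '[{"tx": -20, "ty": -40, "tz": 0, "yaw": 0}, {"tx": -20, "ty": -40, "tz": 0, "yaw": 0}, {"tx": -20, "ty": -40, "tz": 0, "yaw": 0}, {"tx": -20, "ty": -40, "tz": 0, "yaw": 0}, {"tx": -20, "ty": -40, "tz": 0, "yaw": 0}]'

```text
clock: 1.15
tcp_pos: [543.1, -214.2, 204.5]
tcp_rot: [[0.423, -0.906, -0.0], [-0.906, -0.423, 0.0], [-0.0, 0.0, -1.0]]
wrist_force: [0.1, -0.3, 0.1]
grip_width: 85.5
```

Request:
arm_command --rows '[{"tx": -19, "ty": -46, "tz": 0, "yaw": 0}, {"tx": 0, "ty": 0, "tz": 0, "yaw": 7.3}, {"tx": 0, "ty": 0, "tz": 0, "yaw": 7.2}, {"tx": 0, "ty": 0, "tz": 0, "yaw": 7.2}, {"tx": 0, "ty": 0, "tz": 30, "yaw": 0}]'

```text
clock: 1.65
tcp_pos: [578.0, -179.8, 177.2]
tcp_rot: [[0.053, -0.999, 0.006], [-0.999, -0.053, -0.002], [0.003, -0.005, -1.0]]
wrist_force: [1.3, 0.1, -1.6]
grip_width: 85.3
```

Run:
```python
from h import *
from cell import bot
s=bot.state();print(s["clock"],s["tcp_pos"],s["joints"]);print(delta(s,[576.3,-178.5,57],-86.7))
c=bot.read_camera("wrist");cv2.imwrite("pics/w2.png",c["color"][:,:,::-1])
```

```text
1.65 [ 578.03688848 -179.84445221  177.18841138] [-2.29327596e+01  2.80580556e+01  8.22666943e+01  4.00560451e-04
  6.93274936e+01  6.40032839e+01]
(array([ -1.8,   2.3, 120.2]), np.float64(-0.24))
```

View pics/w2.png

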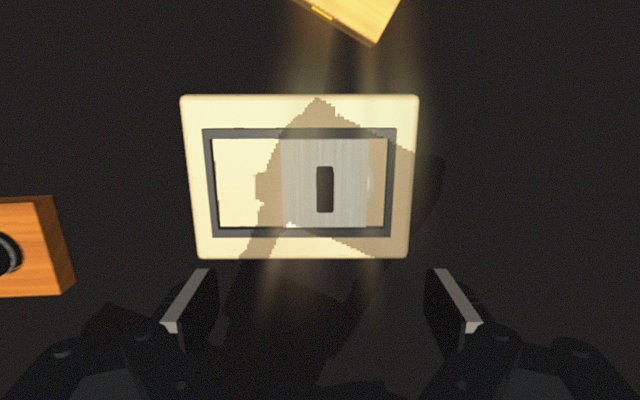

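The wrist view shows the grip at (325,190), midway between the fingers, on the plate, with the -y rim of the window peeking out at (370,183). I'll descend.

Request:
arm_command --rows '[{"tx": -1, "ty": 2, "tz": 40, "yaw": 0}, {"tx": 0, "ty": 0, "tz": 40, "yaw": 0}, {"tx": 0, "ty": 0, "tz": 20, "yaw": 0}, {"tx": 0, "ty": 0, "tz": 15, "yaw": 0}, {"tx": 0, "ty": 0, "tz": 0, "yaw": 0}]' --squeeze 25

```text
clock: 2.2
tcp_pos: [572.4, -177.8, 57.8]
tcp_rot: [[0.058, -0.998, -0.004], [-0.998, -0.058, 0.002], [-0.002, 0.004, -1.0]]
wrist_force: [-1.0, 0.2, 0.2]
grip_width: 85.2
```

Request:
arm_command --rows '[{"tx": 0, "ty": 0, "tz": 0, "yaw": 0}, {"tx": 0, "ty": 0, "tz": 0, "yaw": 0}, {"tx": 0, "ty": 0, "tz": 0, "yaw": 0}, {"tx": 0, "ty": 0, "tz": 0, "yaw": 0}, {"tx": 0, "ty": 0, "tz": 0, "yaw": 0}]' --jaw 0

```text
clock: 2.7
tcp_pos: [574.0, -178.4, 60.0]
tcp_rot: [[0.058, -0.998, 0.001], [-0.998, -0.058, -0.0], [0.0, -0.001, -1.0]]
wrist_force: [-0.4, 0.7, -0.6]
grip_width: 12.3
```

Request:
arm_command --rows '[{"tx": 0, "ty": 0, "tz": 0, "yaw": 0}, {"tx": -4, "ty": 0, "tz": 0, "yaw": 0}, {"tx": -6, "ty": 0, "tz": 0, "yaw": 0}, {"tx": -6, "ty": 0, "tz": 0, "yaw": 0}, {"tx": -6, "ty": 0, "tz": 0, "yaw": 0}]'

```text
clock: 3.2
tcp_pos: [572.4, -155.6, 59.5]
tcp_rot: [[0.058, -0.998, -0.0], [-0.998, -0.058, 0.0], [-0.0, 0.0, -1.0]]
wrist_force: [0.0, 1.0, -0.6]
grip_width: 0.2
```

Request:
arm_command --rows '[{"tx": -6, "ty": 0, "tz": 0, "yaw": 0}, {"tx": -6, "ty": 0, "tz": 0, "yaw": 0}, {"tx": -6, "ty": 0, "tz": 0, "yaw": 0}, {"tx": -4, "ty": 0, "tz": 0, "yaw": 0}, {"tx": -2, "ty": 0, "tz": 0, "yaw": 0}]'

```text
clock: 3.7
tcp_pos: [571.1, -131.9, 59.6]
tcp_rot: [[0.058, -0.998, -0.0], [-0.998, -0.058, 0.0], [-0.0, 0.0, -1.0]]
wrist_force: [-0.1, -0.1, -0.1]
grip_width: 0.0
```

The jaws shut to 0, so they aren't holding the grip. Checking.

Run:
```python
from h import *
from cell import bot
for n in("wrist","side","top"):
    c=bot.read_camera(n);im=c["color"][:,:,::-1]
    if n=="side": im=cv2.resize(im[100:260,300:500],None,fx=3.5,fy=3.5,interpolation=2)
    if n=="top": im=cv2.resize(im[180:290,330:460],None,fx=4,fy=4,interpolation=2)
    cv2.imwrite(f"pics/a_{n}.png",im)
```

```text
(no output)
```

View pics/a_wrist.png

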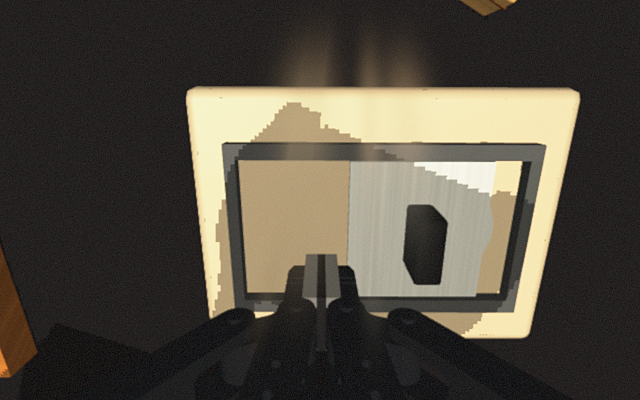

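View pics/a_side.png

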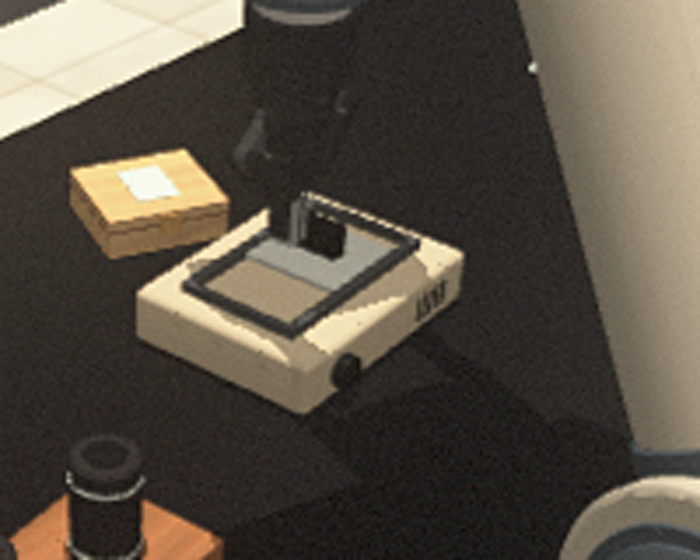

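View pics/a_top.png

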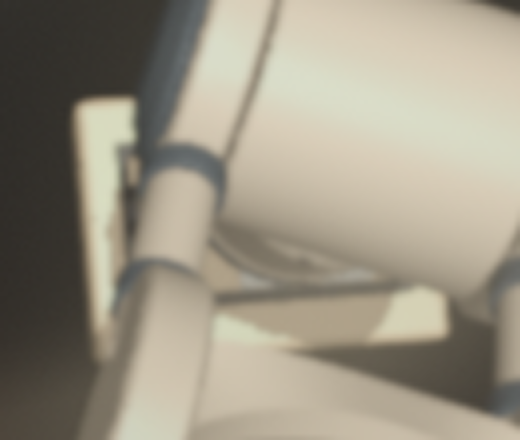

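Run:
```python
from h import *
from cell import bot
s=bot.state()
print(s["tcp_pos"])
for n in("wrist","side"):
    c=bot.read_camera(n);P=cloud(c);T=c["extrinsics"];K=c["K"]
    for p in (s["tcp_pos"],[576.3,-178.5,77]):
        q=T[:3,:3].T@(np.array(p)-T[:3,3]);print(n,(K@(q/q[2]))[:2].round(1),q[2].round(0))
    g=c["color"].max(2)<60
    x,y,z=P[...,0],P[...,1],P[...,2]
    m=(x>520)&(x<640)&(y<-100)&(y>-240)&(z>59)&(z<90)
    k,l,st,_=cv2.connectedComponentsWithStats(m.astype(np.uint8))
    for i in range(1,k):
        if st[i,4]>25: q=P[l==i];print(st[i],q.mean(0).round(1),q.min(0).round(1),q.max(0).round(1))
```

```text
[ 571.20408193 -132.41131866   59.58882022]
wrist [320.3 246.3] 185.0
wrist [418.2 257.1] 168.0
[ 403  207   44   78 2752] [ 581.2 -181.2   74.4] [ 561.5 -190.8   59. ] [ 596.1 -175.    79.3]
side [381.  177.3] 1225.0
side [391.6 163.6] 1245.0
[386 160  13  13 102] [ 573.7 -178.7   70.5] [ 561.1 -191.6   59. ] [ 593.3 -171.2   79.1]
```

Request:
arm_command --rows '[{"tx": 0, "ty": 0, "tz": -30, "yaw": 0}, {"tx": 20, "ty": -3, "tz": -30, "yaw": 0}, {"tx": 30, "ty": -3, "tz": 0, "yaw": 0}, {"tx": 30, "ty": 0, "tz": 0, "yaw": 0}, {"tx": 0, "ty": 0, "tz": 0, "yaw": 0}]'

```text
clock: 4.45
tcp_pos: [582.2, -215.5, 119.8]
tcp_rot: [[0.055, -0.998, 0.001], [-0.998, -0.055, -0.001], [0.001, -0.001, -1.0]]
wrist_force: [0.3, 0.6, -0.1]
grip_width: -0.6
```

Run:
```python
from h import *
from cell import bot
s=bot.state()
print(s["tcp_pos"],s["grip_width"])
c=bot.read_camera("wrist");P=cloud(c);x,y,z=P[...,0],P[...,1],P[...,2]
cv2.imwrite("pics/w3.png",c["color"][:,:,::-1])
def box(m):
    k,l,st,_=cv2.connectedComponentsWithStats(m.astype(np.uint8))
    for i in range(1,k):
        if st[i,4]>60:
            q=P[l==i];print(st[i],np.median(q[:,2]).round(1),cv2.minAreaRect(q[:,:2].astype(np.float32)))
r=(x>480)&(x<680)&(y<-40)&(y>-280)
print('grip');box(r&(z>72)&(z<85));print('top');box(r&(z>42)&(z<59))
```

```text
[ 582.22371416 -215.48675435  119.82764059] -0.6058866943072746
grip
[ 258  193   24   52 1140] 77.3 ((578.8770141601562, -183.15286254882812), (34.29732894897461, 14.192309379577637), 2.8796303272247314)
top
[   93    97   296   197 49518] 46.4 ((577.689208984375, -162.45571899414062), (149.243408203125, 198.4420166015625), 3.1100564002990723)
```

View pics/w3.png

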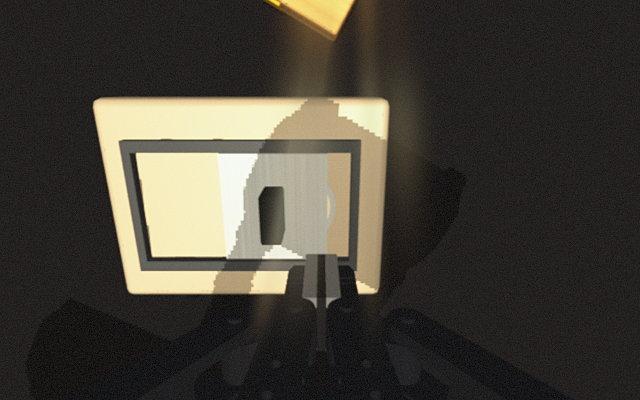

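Run:
```python
from h import *
from cell import bot
s=bot.state()
c=bot.read_camera("wrist");T=c["extrinsics"];K=c["K"];P=cloud(c)
R=np.array(s["tcp_rot"])
for k in(0,-5,-10,-15,-19,-25,-30):
    q=T[:3,:3].T@(s["tcp_pos"]+R[:,2]*k-T[:3,3]);print(k,(K@(q/q[2]))[:2].round(1),q[2].round(0))
for v in range(246,330,8): 
    p=P[v,314]; print(v,p.round(1),(R.T@(p-s["tcp_pos"])).round(1),P[v,335].round(1))
c=bot.read_camera("side")
cv2.imwrite("pics/s3.png",cv2.resize(c["color"][120:240,310:460,::-1],None,fx=5,fy=5,interpolation=2))
T=c["extrinsics"];q=T[:3,:3].T@(s["tcp_pos"]-T[:3,3]);u=c["K"]@(q/q[2]);print((u[0]-310)*5,(u[1]-120)*5)
```

```text
0 [320.3 246.3] 185.0
-5 [320.3 250.5] 181.0
-10 [320.2 254.9] 176.0
-15 [320.2 259.5] 171.0
-19 [320.2 263.4] 167.0
-25 [320.2 269.6] 161.0
-30 [320.2 275.1] 157.0
246 [ 550.4 -210.6   51.7] [-4.8 31.1 67.7] [ 548.8 -226.2   46.4]
254 [ 592.4 -210.4  150.7] [ -2.6 -10.8 -31.2] [ 593.1 -219.3  151.2]
262 [ 592.4 -210.5  158.1] [ -2.5 -10.9 -38.7] [ 593.  -219.   158.3]
270 [ 592.2 -210.6  164.4] [ -2.4 -10.6 -44.9] [ 593.7 -218.7  166.4]
278 [ 592.6 -210.7  171.3] [ -2.2 -11.1 -51.8] [ 593.  -218.5  171.3]
286 [ 592.4 -210.8  176.6] [ -2.1 -10.9 -57.1] [ 592.8 -218.4  176.5]
294 [ 593.1 -210.9  182.9] [ -2.  -11.5 -63.4] [ 593.5 -218.1  182.9]
302 [ 590.6 -211.1  183.9] [ -2.   -9.1 -64.5] [ 593.5 -217.9  187.7]
310 [ 593.2 -211.1  192.2] [ -1.8 -11.6 -72.7] [ 594.1 -217.6  193.1]
318 [ 590.3 -211.2  192.4] [ -1.9  -8.8 -72.9] [ 594.3 -217.5  197.4]
326 [ 587.5 -211.4  192.6] [ -1.9  -5.9 -73.1] [ 594.3 -217.3  201.2]
448.95651786143844 114.65602311371455
```

View pics/s3.png

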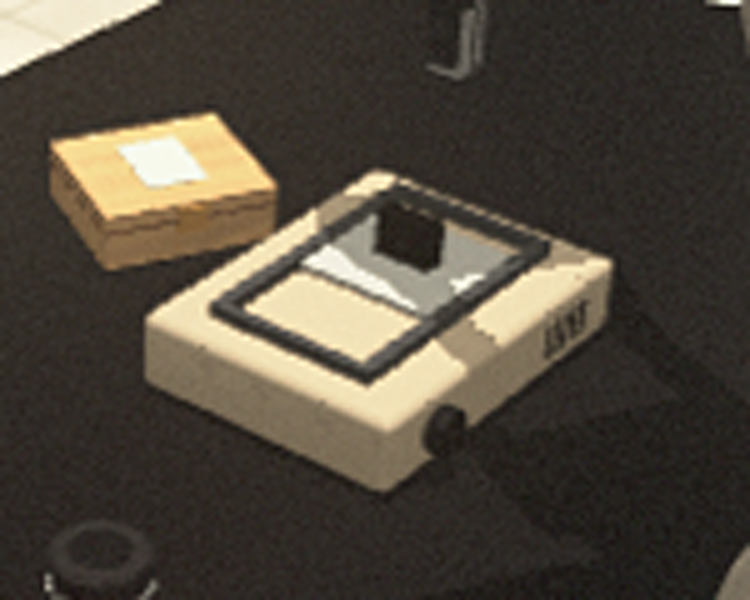

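Run:
```python
from h import *
from cell import bot
s=bot.state();R=np.array(s["tcp_rot"])
for n in("wrist","side"):
    c=bot.read_camera(n);P=cloud(c)
    L=(P-s["tcp_pos"])@R
    m=(abs(L[...,0])<25)&(abs(L[...,1])<16)&(L[...,2]>-50)&(L[...,2]<10)
    q=L[m];print(n,len(q),np.sort(q[:,2])[-12:].round(1) if len(q) else '', q.min(0).round(1),q.max(0).round(1))
c=bot.read_camera("wrist");P=cloud(c);L=(P-s["tcp_pos"])@R
for v in range(248,258): print(v,L[v,312].round(1),c["color"][v,312])
```

```text
wrist 1388 [-31.1 -31.1 -31.  -31.  -31.  -30.9 -30.9 -30.9 -30.8 -30.7 -30.4 -30.3] [-13.5 -11.9 -50. ] [ 13.8  -5.6 -30.3]
side 83 [-31.2 -30.4 -29.6 -29.  -29.  -28.9 -28.5 -28.5 -27.7 -27.4 -26.2 -25. ] [-19.7  -9.4 -49.9] [  7.3  13.6 -25. ]
248 [-6.8 32.9 68.4] [181 176 156]
249 [-6.7 33.2 67.4] [180 173 157]
250 [-6.8 34.3 68.1] [177 174 157]
251 [-6.8 34.8 67.4] [180 174 158]
252 [-6.7 35.  66.2] [178 173 155]
253 [-6.8 36.1 66.8] [165 162 146]
254 [ -4.  -11.1 -31.4] [126 116 108]
255 [ -4.  -11.4 -33.1] [101  99  87]
256 [ -4.  -10.9 -33.1] [102  96  88]
257 [ -4.  -11.3 -34.8] [100  97  85]
```

Both cameras put the real fingertips about 29 mm short of the reported TCP: wrist depth gives -30 and the side view -28. So my earlier close was above the grip, and the shutter hasn't moved. From here I'll use tip z = TCP z + 29. Next I'll push with closed fingers from the -y side, going down gently.

Request:
arm_command --rows '[{"tx": 0, "ty": 4, "tz": 40, "yaw": 0}, {"tx": 0, "ty": 0, "tz": 25, "yaw": 0}, {"tx": 0, "ty": 0, "tz": 15, "yaw": 0}, {"tx": 0, "ty": 0, "tz": 5, "yaw": 0}, {"tx": 0, "ty": 0, "tz": 0, "yaw": 0}]'

```text
clock: 5.25
tcp_pos: [577.6, -211.6, 34.3]
tcp_rot: [[0.059, -0.998, -0.001], [-0.998, -0.059, 0.0], [-0.0, 0.001, -1.0]]
wrist_force: [-0.0, 0.1, -0.4]
grip_width: -0.2
```

Run:
```python
from h import *
from cell import bot
s=bot.state();R=np.array(s["tcp_rot"]);print(s["tcp_pos"],s["wrist_force"])
for n in("wrist","side"):
    c=bot.read_camera(n);P=cloud(c)
    im=c["color"][:,:,::-1]
    if n=="side":im=cv2.resize(im[120:240,310:460],None,fx=5,fy=5,interpolation=2)
    cv2.imwrite(f"pics/b_{n}.png",im)
```

```text
[ 577.64424867 -211.55782843   34.28434585] [-8.40941343e-05  1.37270049e-01 -3.77611939e-01]
```

View pics/b_wrist.png

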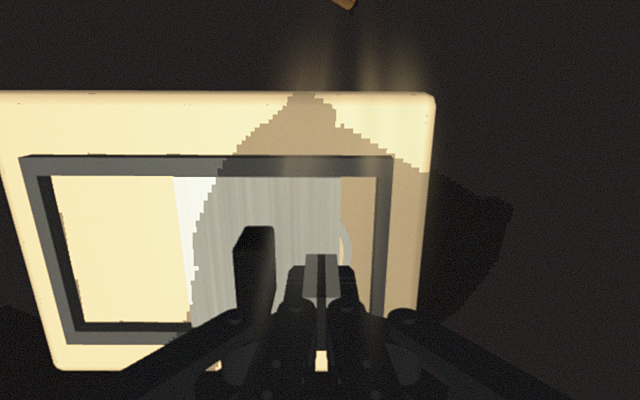

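View pics/b_side.png

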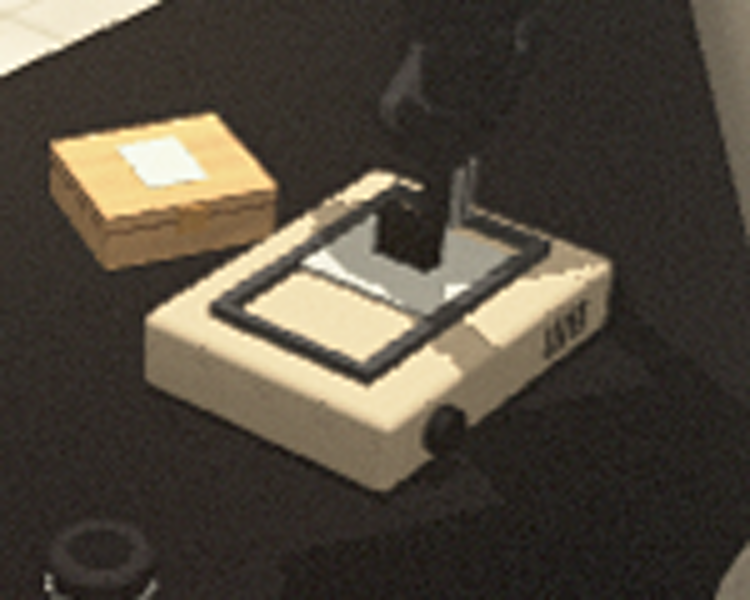

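The closed fingers at (322,280) stand just on the -y side of the grip at (255,270). I'll lower 5 mm and push along +y.

Request:
arm_command --rows '[{"tx": 0, "ty": 0, "tz": 5, "yaw": 0}, {"tx": -5, "ty": 0, "tz": 0, "yaw": 0}, {"tx": -5, "ty": 0, "tz": 0, "yaw": 0}, {"tx": -5, "ty": 0, "tz": 0, "yaw": 0}, {"tx": -5, "ty": 0, "tz": 0, "yaw": 0}]'

```text
clock: 5.85
tcp_pos: [576.7, -191.8, 29.8]
tcp_rot: [[0.058, -0.998, 0.0], [-0.998, -0.058, -0.0], [0.0, -0.0, -1.0]]
wrist_force: [-0.9, -1.5, 0.3]
grip_width: 0.1
```

Request:
arm_command --rows '[{"tx": -6, "ty": 0, "tz": 0, "yaw": 0}, {"tx": -6, "ty": 0, "tz": 0, "yaw": 0}, {"tx": -6, "ty": 0, "tz": 0, "yaw": 0}, {"tx": -6, "ty": 0, "tz": 0, "yaw": 0}, {"tx": -4, "ty": 0, "tz": 0, "yaw": 0}]'

```text
clock: 6.35
tcp_pos: [575.1, -163.6, 29.6]
tcp_rot: [[0.058, -0.998, 0.0], [-0.998, -0.058, 0.0], [-0.0, -0.0, -1.0]]
wrist_force: [-0.1, -1.3, 1.5]
grip_width: 0.2
```

Request:
arm_command --rows '[{"tx": -2, "ty": 0, "tz": 0, "yaw": 0}, {"tx": -2, "ty": 0, "tz": 0, "yaw": 0}, {"tx": -2, "ty": 0, "tz": 0, "yaw": 0}, {"tx": 0, "ty": 0, "tz": 0, "yaw": 0}]'

```text
clock: 6.75
tcp_pos: [574.6, -158.0, 29.5]
tcp_rot: [[0.058, -0.998, -0.0], [-0.998, -0.058, 0.0], [-0.0, 0.0, -1.0]]
wrist_force: [-0.7, 0.5, -0.1]
grip_width: 0.1
```

Request:
arm_command --rows '[{"tx": -2, "ty": 0, "tz": 0, "yaw": 0}, {"tx": -2, "ty": 0, "tz": 0, "yaw": 0}, {"tx": -2, "ty": 0, "tz": 0, "yaw": 0}, {"tx": 0, "ty": 0, "tz": 0, "yaw": 0}]'

```text
clock: 7.15
tcp_pos: [574.2, -151.9, 29.5]
tcp_rot: [[0.058, -0.998, -0.0], [-0.998, -0.058, 0.0], [-0.0, 0.0, -1.0]]
wrist_force: [0.2, 0.3, -0.1]
grip_width: -0.1
```

Request:
arm_command --rows '[{"tx": -2, "ty": 0, "tz": 0, "yaw": 0}, {"tx": -2, "ty": 0, "tz": 0, "yaw": 0}, {"tx": 0, "ty": 0, "tz": 0, "yaw": 0}]'

```text
clock: 7.45
tcp_pos: [574.0, -148.1, 29.6]
tcp_rot: [[0.058, -0.998, -0.0], [-0.998, -0.058, -0.0], [0.0, 0.0, -1.0]]
wrist_force: [-0.5, -1.5, -1.1]
grip_width: 0.4
```

```bash
cat > g.py <<'E'
from h import *
from cell import bot
s=bot.state()
print(s["tcp_pos"],s["wrist_force"].round(2))
c=bot.read_camera("wrist");P=cloud(c);x,y,z=P[...,0],P[...,1],P[...,2]
import sys
cv2.imwrite(sys.argv[1],c["color"][:,:,::-1])
def box(m):
    k,l,st,_=cv2.connectedComponentsWithStats(m.astype(np.uint8))
    for i in range(1,k):
        if st[i,4]>60:
            q=P[l==i];print(st[i],np.median(q[:,2]).round(1),cv2.minAreaRect(q[:,:2].astype(np.float32)))
r=(x>480)&(x<680)&(y<-40)&(y>-280)
print('grip');box(r&(z>72)&(z<85));print('top');box(r&(z>42)&(z<59))
E
python3 g.py pics/w4.png
```

```text
[ 574.0296243  -148.13922978   29.56998993] [-0.54 -1.47 -1.09]
grip
[ 249  246  109   72 3442] 77.4 ((584.1611938476562, -136.40093994140625), (27.393333435058594, 43.32724380493164), 25.321775436401367)
top
[  122    91   467   282 91892] 46.6 ((580.106689453125, -162.46444702148438), (143.92404174804688, 198.07730102539062), 3.068842649459839)
[314 351  14  26 302] 45.9 ((516.3457641601562, -152.15682983398438), (25.329944610595703, 7.064216613769531), 0.09385961294174194)
[198 360  23  17 159] 45.9 ((506.1476135253906, -93.08069610595703), (4.4211578369140625, 17.75808334350586), 44.71871566772461)
[421 360  24  18 168] 45.9 ((512.3743286132812, -211.440185546875), (17.993698120117188, 4.606332302093506), 52.6861686706543)
```

View pics/w4.png

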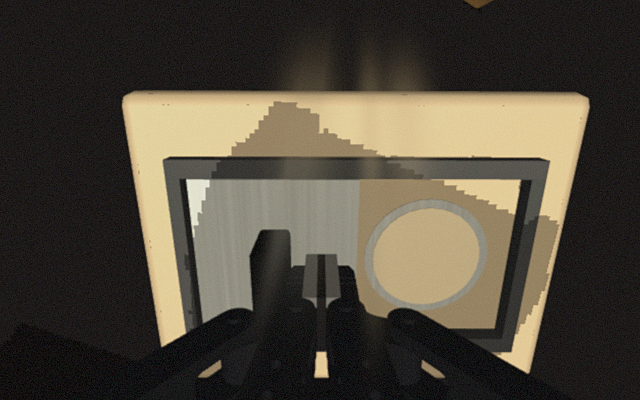

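The window is now uncovered (ring centred at (427,253)), and the plate's left edge at (188,250) is close to the end rail. A few more mm until the stop pushes back.

Request:
arm_command --rows '[{"tx": -2, "ty": 0, "tz": 0, "yaw": 0}, {"tx": 0, "ty": 0, "tz": 0, "yaw": 0}]'

```text
clock: 7.7
tcp_pos: [574.1, -147.7, 29.6]
tcp_rot: [[0.058, -0.998, 0.0], [-0.998, -0.058, -0.002], [0.002, -0.0, -1.0]]
wrist_force: [-2.3, -15.3, -3.1]
grip_width: -0.1
```

Request:
arm_command --rows '[{"tx": -2, "ty": 0, "tz": 0, "yaw": 0}, {"tx": 0, "ty": 0, "tz": 0, "yaw": 0}]'

```text
clock: 7.9
tcp_pos: [574.1, -147.4, 29.7]
tcp_rot: [[0.059, -0.998, 0.001], [-0.998, -0.059, -0.004], [0.004, -0.001, -1.0]]
wrist_force: [-4.7, -29.8, -4.4]
grip_width: -0.3
```

Request:
arm_command --rows '[{"tx": -1, "ty": 0, "tz": 0, "yaw": 0}, {"tx": 0, "ty": 0, "tz": 0, "yaw": 0}]'

```text
clock: 8.1
tcp_pos: [574.2, -147.2, 29.8]
tcp_rot: [[0.058, -0.998, 0.001], [-0.998, -0.058, -0.005], [0.005, -0.001, -1.0]]
wrist_force: [-4.9, -38.0, -5.3]
grip_width: -0.5
```

Stopped hard: 38 N on the tool and no further motion, so the shutter is on its end stop. I'll back off, rise and move over the rack.

Request:
arm_command --rows '[{"tx": 8, "ty": 0, "tz": 0, "yaw": 0}, {"tx": 4, "ty": 0, "tz": -40, "yaw": 0}, {"tx": 0, "ty": 0, "tz": -45, "yaw": 0}, {"tx": 0, "ty": 0, "tz": -45, "yaw": 0}, {"tx": 0, "ty": 0, "tz": 0, "yaw": 0}]'

```text
clock: 8.6
tcp_pos: [577.4, -156.1, 165.5]
tcp_rot: [[0.058, -0.998, 0.009], [-0.998, -0.058, -0.003], [0.003, -0.008, -1.0]]
wrist_force: [1.4, 0.1, -0.5]
grip_width: -0.3
```

Request:
arm_command --rows '[{"tx": -40, "ty": 12, "tz": 0, "yaw": 0}, {"tx": -40, "ty": 12, "tz": 0, "yaw": 0}, {"tx": -40, "ty": 12, "tz": 0, "yaw": 0}, {"tx": -40, "ty": 12, "tz": 0, "yaw": 0}, {"tx": -40, "ty": 12, "tz": 0, "yaw": 0}]' --jaw 1

```text
clock: 9.1
tcp_pos: [501.9, 42.5, 159.4]
tcp_rot: [[0.058, -0.998, -0.0], [-0.998, -0.058, 0.0], [-0.0, 0.0, -1.0]]
wrist_force: [0.9, 0.7, 0.6]
grip_width: 72.7
```

Request:
arm_command --rows '[{"tx": -40, "ty": 12, "tz": 0, "yaw": 0}, {"tx": -40, "ty": 12, "tz": 0, "yaw": 0}, {"tx": -40, "ty": 12, "tz": 0, "yaw": 0}, {"tx": -40, "ty": 8, "tz": 0, "yaw": 0}, {"tx": 0, "ty": 0, "tz": 0, "yaw": 0}]'

```text
clock: 9.6
tcp_pos: [448.0, 201.9, 159.5]
tcp_rot: [[0.062, -0.998, -0.001], [-0.998, -0.062, 0.001], [-0.001, 0.001, -1.0]]
wrist_force: [0.1, -0.4, 0.3]
grip_width: 85.2
```

```bash
cat > m.py <<'E'
from h import *
from cell import bot
import sys
s=bot.state()
print(s["clock"],s["tcp_pos"],s["wrist_force"].round(2),s["grip_width"],s["joints"].round(1))
for n in("wrist","top"):
    c=bot.read_camera(n);P=cloud(c);x,y,z=P[...,0],P[...,1],P[...,2]
    cv2.imwrite(f"pics/{sys.argv[1]}_{n}.png",c["color"][:,:,::-1])
    def box(m):
        k,l,st,_=cv2.connectedComponentsWithStats(m.astype(np.uint8))
        for i in range(1,k):
            if st[i,4]>100:
                q=P[l==i];r=cv2.minAreaRect(q[:,:2].astype(np.float32));e=cv2.minEnclosingCircle(q[:,:2].astype(np.float32));print(st[i],np.median(q[:,2]).round(1),np.round(r[0],1),np.round(r[1],1),round(r[2],1),'circ',np.round(e[0],1),round(e[1],1))
    r=(x>400)&(x<560)&(y>60)&(y<330)
    print(n,'bar');box(r&(z>88)&(z<102));print('rack');box(r&(z>18)&(z<31))
E
python3 m.py r1
```

```text
9.6 [448.0173495  201.8575086  159.46266742] [ 0.11 -0.44  0.32] 85.19874662601127 [1.720e+01 2.080e+01 9.890e+01 1.000e-01 6.030e+01 1.037e+02]
wrist bar
[ 387  126   65   64 3213] 95.1 [485.5 137.9] [42.5 42.1] 29.4 circ [485.6 137.6] 21.7
[ 225  132   64   64 3128] 95.1 [474.5 247.2] [42.2 42.5] 65.9 circ [474.4 247.2] 21.6
rack
[  204    80   259   127 20396] 25.0 [479.7 192.3] [100.3 210.7] 5.7 circ [479.9 192.6] 116.0
top bar
[250 267  21  21 325] 94.9 [484.2 140.1] [41.7 41.2] 54.5 circ [484.  140.1] 21.4
rack
[ 223  253   65   48 1677] 24.8 [482.5 159.4] [100.  138.1] 5.7 circ [482.6 160. ] 84.7
```

View pics/r1_wrist.png

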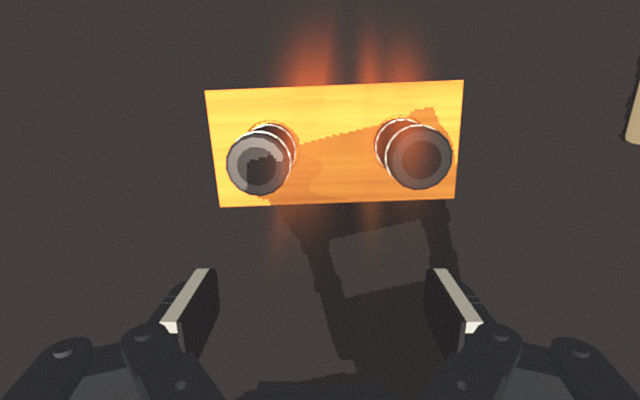

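View pics/r1_top.png

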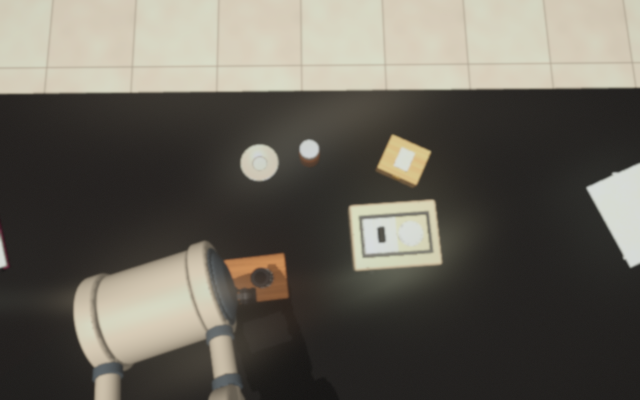

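Top view: the window is open at (411,232) and the grip is at (381,235). Wrist view: the barrels are at (258,164) (left) and (418,157) (right), giving (474.4,247.3) and (485.4,138), which matches the rack's seats. I'll go to the left barrel.

Request:
arm_command --rows '[{"tx": -22, "ty": -14, "tz": 0, "yaw": 0}, {"tx": -22, "ty": -15, "tz": 0, "yaw": 0}, {"tx": 0, "ty": 0, "tz": 30, "yaw": 0}, {"tx": 0, "ty": 0, "tz": 0, "yaw": 0}]'

```text
clock: 10.1
tcp_pos: [475.0, 242.3, 127.0]
tcp_rot: [[0.057, -0.998, -0.004], [-0.998, -0.057, -0.002], [0.002, 0.005, -1.0]]
wrist_force: [-0.6, 0.1, 0.1]
grip_width: 85.6
```

Run:
```python
from h import *
from cell import bot
s=bot.state();print(s["tcp_pos"],delta(s,[474.3,247.5,9],-86.7))
c=bot.read_camera("wrist");cv2.imwrite("pics/w5.png",c["color"][:,:,::-1])
```

```text
[474.96714308 242.31237962 126.96821931] (array([ -5.4,  -0.2, 118. ]), np.float64(-0.02))
```

View pics/w5.png

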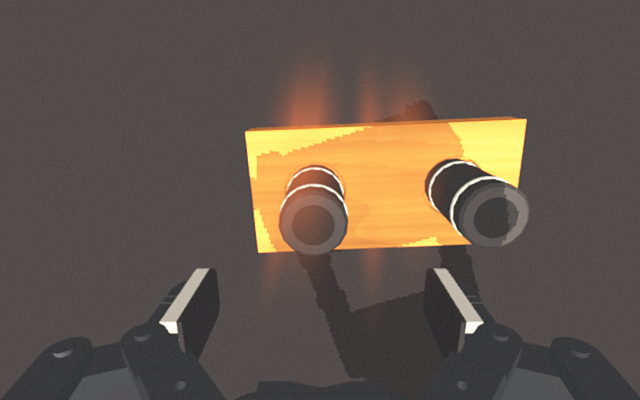

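The left barrel at (313,215) is nearly midway between the fingers (205 and 440), 5 mm short. I'll correct and descend.

Request:
arm_command --rows '[{"tx": -5, "ty": 0, "tz": 20, "yaw": 0}, {"tx": 0, "ty": 0, "tz": 0, "yaw": 0}, {"tx": 0, "ty": 0, "tz": 30, "yaw": 0}, {"tx": 0, "ty": 0, "tz": 30, "yaw": 0}, {"tx": 0, "ty": 0, "tz": 20, "yaw": 0}]'

```text
clock: 10.65
tcp_pos: [475.9, 247.9, 29.5]
tcp_rot: [[0.057, -0.998, -0.0], [-0.998, -0.057, -0.0], [0.0, 0.0, -1.0]]
wrist_force: [0.4, -0.1, -0.7]
grip_width: 85.5
```

Request:
arm_command --rows '[{"tx": 0, "ty": 0, "tz": 15, "yaw": 0}, {"tx": 0, "ty": 0, "tz": 0, "yaw": 0}, {"tx": 0, "ty": 0, "tz": 0, "yaw": 0}, {"tx": 0, "ty": 0, "tz": 0, "yaw": 0}]'

```text
clock: 11.05
tcp_pos: [476.6, 248.7, 16.0]
tcp_rot: [[0.058, -0.998, 0.001], [-0.998, -0.058, 0.001], [-0.0, -0.002, -1.0]]
wrist_force: [-0.4, -0.6, 1.1]
grip_width: 85.2
```

Run:
```python
from h import *
from cell import bot
s=bot.state();print(s["tcp_pos"],delta(s,[474.3,247.5,9],-86.7),s["wrist_force"].round(2))
c=bot.read_camera("wrist");cv2.imwrite("pics/w6.png",c["color"][:,:,::-1])
F=[]
for i in range(6): bot.read_camera("side");F.append(bot.state()["wrist_force"])
print(np.mean(F,0).round(2),np.std(F,0).round(2))
```

```text
[476.62831214 248.72208952  15.97749084] (array([1.1, 2.4, 7. ]), np.float64(0.01)) [-0.45 -0.59  1.11]
[ 0.02 -0.07  0.08] [0.49 0.61 0.55]
```

View pics/w6.png

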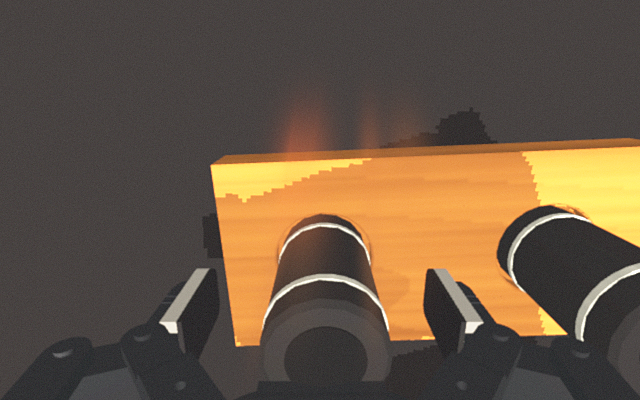

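The barrel stands between the open fingers (centre about (325,340)). Nudge and close.

Request:
arm_command --rows '[{"tx": 1, "ty": 2, "tz": 6, "yaw": 0}, {"tx": 0, "ty": 0, "tz": 0, "yaw": 0}, {"tx": 0, "ty": 0, "tz": 0, "yaw": 0}]'

```text
clock: 11.7
tcp_pos: [473.6, 247.5, 8.3]
tcp_rot: [[0.058, -0.998, -0.001], [-0.998, -0.058, -0.0], [0.0, 0.001, -1.0]]
wrist_force: [0.6, -0.3, -0.1]
grip_width: 85.6
```

Request:
arm_command --rows '[{"tx": 0, "ty": 0, "tz": 0, "yaw": 0}, {"tx": 0, "ty": 0, "tz": 0, "yaw": 0}, {"tx": 0, "ty": 0, "tz": 0, "yaw": 0}, {"tx": 0, "ty": 0, "tz": 0, "yaw": 0}, {"tx": 0, "ty": 0, "tz": 0, "yaw": 0}]' --jaw 0 --squeeze 30

```text
clock: 12.2
tcp_pos: [474.0, 247.6, 8.8]
tcp_rot: [[0.058, -0.998, 0.0], [-0.998, -0.058, 0.0], [-0.0, -0.0, -1.0]]
wrist_force: [-0.4, -0.7, 5.9]
grip_width: 42.5
```

Request:
arm_command --rows '[{"tx": 0, "ty": 0, "tz": 0, "yaw": 0}, {"tx": 0, "ty": 0, "tz": 0, "yaw": 0}, {"tx": 0, "ty": 0, "tz": 0, "yaw": 0}]'

```text
clock: 12.5
tcp_pos: [474.0, 247.6, 8.8]
tcp_rot: [[0.058, -0.998, 0.0], [-0.998, -0.058, 0.0], [-0.0, -0.0, -1.0]]
wrist_force: [-1.3, -0.5, 5.6]
grip_width: 42.5
```

Request:
arm_command --rows '[{"tx": 0, "ty": 0, "tz": -4, "yaw": 0}, {"tx": 0, "ty": 0, "tz": -8, "yaw": 0}, {"tx": 0, "ty": 0, "tz": -12, "yaw": 0}, {"tx": 0, "ty": 0, "tz": -12, "yaw": 0}, {"tx": 0, "ty": 0, "tz": -4, "yaw": 0}]'

```text
clock: 13.0
tcp_pos: [474.7, 247.9, 50.4]
tcp_rot: [[0.058, -0.998, 0.002], [-0.998, -0.058, 0.001], [-0.001, -0.002, -1.0]]
wrist_force: [0.1, 0.3, -3.2]
grip_width: 42.5
```

Request:
arm_command --rows '[{"tx": 0, "ty": 0, "tz": 0, "yaw": 0}, {"tx": 0, "ty": 0, "tz": 0, "yaw": 0}, {"tx": 0, "ty": 0, "tz": 0, "yaw": 0}, {"tx": 0, "ty": 0, "tz": 0, "yaw": 0}]'

```text
clock: 13.4
tcp_pos: [473.7, 247.5, 48.2]
tcp_rot: [[0.058, -0.998, -0.001], [-0.998, -0.058, -0.0], [0.0, 0.001, -1.0]]
wrist_force: [0.1, 0.8, -3.5]
grip_width: 42.1
```

Run:
```python
from h import *
from cell import bot
s=bot.state();print(s["tcp_pos"],s["grip_width"])
F=[]
for i in range(16): c=bot.read_camera("side");F.append(bot.state()["wrist_force"])
print(np.mean(F,0).round(2),np.std(F,0).round(2))
cv2.imwrite("pics/s6.png",cv2.resize(c["color"][180:330,240:400,::-1],None,fx=4,fy=4,interpolation=2))
c=bot.read_camera("wrist");cv2.imwrite("pics/w7.png",c["color"][:,:,::-1])
```

```text
[473.70899949 247.49511336  48.20220967] 42.13389691089078
[ 0.01  0.05 -3.51] [0.38 0.5  0.47]
```

View pics/s6.png

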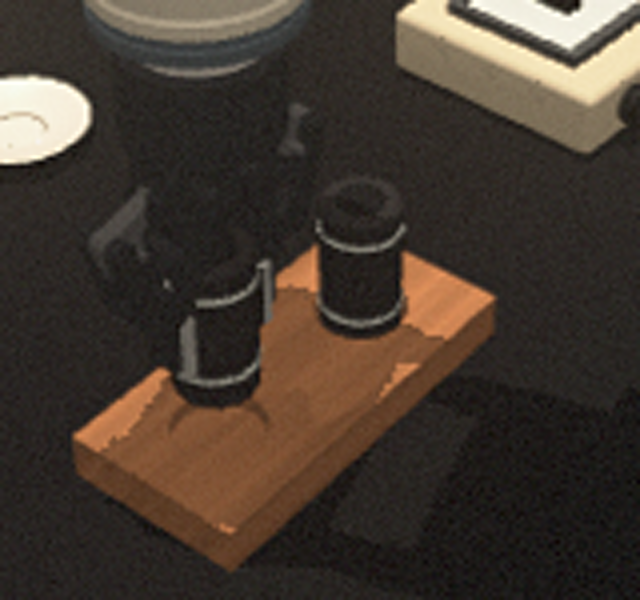

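View pics/w7.png

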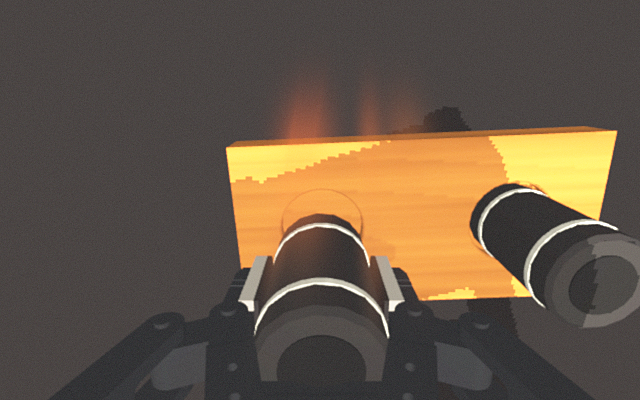

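The left barrel is lifted clear and upright, and weighs 3.51 N, about 0.36 kg, so it's likely the heavy one. Setting it back.

Request:
arm_command --rows '[{"tx": 0, "ty": 0, "tz": 12, "yaw": 0}, {"tx": 0, "ty": 0, "tz": 12, "yaw": 0}, {"tx": 0, "ty": 0, "tz": 8, "yaw": 0}, {"tx": 0, "ty": 0, "tz": 4, "yaw": 0}, {"tx": 0, "ty": 0, "tz": 2, "yaw": 0}]'

```text
clock: 14.75
tcp_pos: [473.6, 247.5, 9.8]
tcp_rot: [[0.058, -0.998, -0.001], [-0.998, -0.058, -0.0], [0.0, 0.001, -1.0]]
wrist_force: [-0.2, 0.4, -2.8]
grip_width: 42.6
```

Request:
arm_command --rows '[{"tx": 0, "ty": 0, "tz": 0, "yaw": 0}, {"tx": 0, "ty": 0, "tz": 1, "yaw": 0}, {"tx": 0, "ty": 0, "tz": 0, "yaw": 0}]'

```text
clock: 15.05
tcp_pos: [474.1, 247.7, 9.8]
tcp_rot: [[0.058, -0.998, 0.0], [-0.998, -0.058, 0.0], [-0.0, -0.0, -1.0]]
wrist_force: [-0.1, -0.7, -3.0]
grip_width: 42.6
```

Request:
arm_command --rows '[{"tx": 0, "ty": 0, "tz": 1, "yaw": 0}, {"tx": 0, "ty": 0, "tz": 0.5, "yaw": 0}, {"tx": 0, "ty": 0, "tz": 0, "yaw": 0}, {"tx": 0, "ty": 0, "tz": 0, "yaw": 0}]'

```text
clock: 15.45
tcp_pos: [474.2, 247.7, 8.8]
tcp_rot: [[0.058, -0.998, 0.001], [-0.998, -0.058, 0.0], [-0.0, -0.001, -1.0]]
wrist_force: [-1.9, -1.4, 10.4]
grip_width: 42.1
```

Seated: the force flipped to +10 N. Release and rise.

Request:
arm_command --rows '[{"tx": 0, "ty": 0, "tz": -0.8, "yaw": 0}, {"tx": 0, "ty": 0, "tz": 0, "yaw": 0}]'

```text
clock: 15.65
tcp_pos: [474.0, 247.6, 9.0]
tcp_rot: [[0.058, -0.998, 0.0], [-0.998, -0.058, 0.0], [-0.0, -0.0, -1.0]]
wrist_force: [-0.2, -0.9, -4.4]
grip_width: 42.6
```

Request:
arm_command --rows '[{"tx": 0, "ty": 0, "tz": 0, "yaw": 0}, {"tx": 0, "ty": 0, "tz": 0, "yaw": 0}, {"tx": 0, "ty": 0, "tz": 0, "yaw": 0}, {"tx": 0, "ty": 0, "tz": 0, "yaw": 0}, {"tx": 0, "ty": 0, "tz": 0, "yaw": 0}]' --jaw 1

```text
clock: 16.15
tcp_pos: [474.0, 247.6, 8.9]
tcp_rot: [[0.058, -0.998, 0.0], [-0.998, -0.058, 0.0], [-0.0, -0.0, -1.0]]
wrist_force: [-0.7, -0.1, 0.4]
grip_width: 85.3
```

Request:
arm_command --rows '[{"tx": 0, "ty": 0, "tz": -10, "yaw": 0}, {"tx": 0, "ty": 0, "tz": -30, "yaw": 0}, {"tx": 0, "ty": 0, "tz": -40, "yaw": 0}, {"tx": 0, "ty": 0, "tz": -40, "yaw": 0}, {"tx": 0, "ty": 0, "tz": 0, "yaw": 0}]'

```text
clock: 16.65
tcp_pos: [476.5, 248.6, 134.3]
tcp_rot: [[0.058, -0.998, 0.008], [-0.998, -0.058, 0.003], [-0.002, -0.008, -1.0]]
wrist_force: [-0.7, 0.6, -0.4]
grip_width: 85.1
```

Request:
arm_command --rows '[{"tx": 20, "ty": 0, "tz": 0, "yaw": 0}, {"tx": 30, "ty": 0, "tz": 0, "yaw": 0}, {"tx": 30, "ty": 0, "tz": 0, "yaw": 0}, {"tx": 29, "ty": -5, "tz": 0, "yaw": 0}, {"tx": 0, "ty": 0, "tz": 0, "yaw": 0}]'

```text
clock: 17.15
tcp_pos: [485.7, 136.4, 129.2]
tcp_rot: [[0.056, -0.998, 0.0], [-0.998, -0.056, -0.001], [0.001, -0.0, -1.0]]
wrist_force: [-0.5, 0.1, -0.9]
grip_width: 85.1
```

```bash
python3 - <<'E'
from h import *
from cell import bot
s=bot.state();print(s["tcp_pos"],delta(s,[485.2,138.5,9],-86.7))
E
python3 m.py r2
```

```text
[485.67994544 136.44629906 129.24840169] (array([ -2.1,   0.4, 120.2]), np.float64(-0.11))
17.15 [485.67994544 136.44629906 129.24840169] [-0.48  0.1  -0.87] 85.12421952951671 [ 8.9 24.2 99.1 -0.  56.7 95.8]
wrist bar
[ 284  187   69   67 3592] 95.1 [485.4 137.6] [42.5 42.3] 10.0 circ [485.4 137.8] 21.7
[ 107  195   72   66 3656] 95.0 [474.3 247.1] [42.3 42.8] 88.6 circ [474.5 247.1] 22.3
rack
[  107   125   275   130 21582] 25.0 [479.7 192.9] [100.6 211.1] 5.7 circ [480.9 192.8] 115.6
[296 164  46  14 108] 23.1 [501.7 139. ] [10. 36.] 4.0 circ [496.8 138.6] 18.0
top bar
rack
```

View pics/r2_wrist.png

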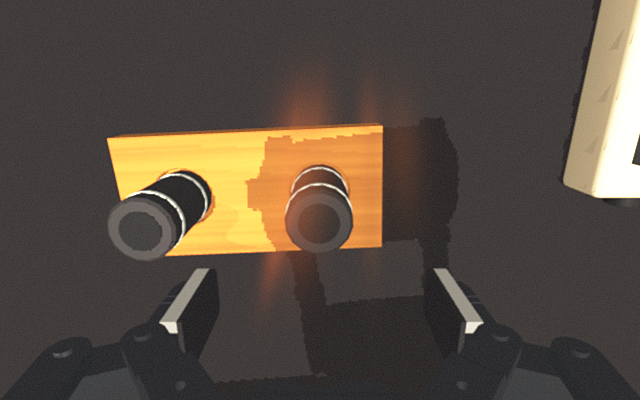

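The left barrel is back, upright in its seat at (474.3,247.1) with its top at z 95 (pixel (143,227)). The right barrel at (319,218) is between the fingers. Descend.

Request:
arm_command --rows '[{"tx": -1.5, "ty": 0, "tz": 30, "yaw": 0}, {"tx": 0, "ty": 0, "tz": 30, "yaw": 0}, {"tx": 0, "ty": 0, "tz": 30, "yaw": 0}, {"tx": 0, "ty": 0, "tz": 20, "yaw": 0}, {"tx": 0, "ty": 0, "tz": 10, "yaw": 0}]'

```text
clock: 17.75
tcp_pos: [484.1, 141.3, 7.4]
tcp_rot: [[0.059, -0.998, -0.002], [-0.998, -0.059, -0.0], [0.0, 0.002, -1.0]]
wrist_force: [0.6, 0.1, 0.3]
grip_width: 85.7
```

Request:
arm_command --rows '[{"tx": 0, "ty": 0, "tz": 0, "yaw": 0}, {"tx": 0, "ty": 0, "tz": 0, "yaw": 0}, {"tx": 0, "ty": 0, "tz": 0, "yaw": 0}, {"tx": 0, "ty": 0, "tz": 0, "yaw": 0}]'

```text
clock: 18.15
tcp_pos: [485.7, 140.7, 9.8]
tcp_rot: [[0.058, -0.998, 0.002], [-0.998, -0.058, 0.0], [-0.0, -0.002, -1.0]]
wrist_force: [-0.9, -0.1, 0.3]
grip_width: 85.4
```

Request:
arm_command --rows '[{"tx": 0, "ty": 0, "tz": 0, "yaw": 0}, {"tx": 0, "ty": 0, "tz": 0, "yaw": 0}, {"tx": 0, "ty": 0, "tz": 0, "yaw": 0}, {"tx": 0, "ty": 0, "tz": 0, "yaw": 0}, {"tx": 0, "ty": 0, "tz": 0, "yaw": 0}]' --jaw 0

```text
clock: 18.65
tcp_pos: [485.3, 140.6, 9.1]
tcp_rot: [[0.058, -0.998, 0.0], [-0.998, -0.058, 0.0], [-0.0, -0.0, -1.0]]
wrist_force: [-0.8, -1.4, 6.7]
grip_width: 41.9
```

Request:
arm_command --rows '[{"tx": 0, "ty": 0, "tz": 0, "yaw": 0}, {"tx": 0, "ty": 0, "tz": 0, "yaw": 0}]'

```text
clock: 18.85
tcp_pos: [485.3, 140.6, 9.1]
tcp_rot: [[0.058, -0.998, 0.0], [-0.998, -0.058, 0.0], [-0.0, -0.0, -1.0]]
wrist_force: [-0.2, -0.4, 5.0]
grip_width: 41.6
```

Request:
arm_command --rows '[{"tx": 0, "ty": 0, "tz": -4, "yaw": 0}, {"tx": 0, "ty": 0, "tz": -8, "yaw": 0}, {"tx": 0, "ty": 0, "tz": -12, "yaw": 0}, {"tx": 0, "ty": 0, "tz": -12, "yaw": 0}, {"tx": 0, "ty": 0, "tz": -4, "yaw": 0}]'

```text
clock: 19.35
tcp_pos: [486.0, 140.7, 50.7]
tcp_rot: [[0.058, -0.998, 0.002], [-0.998, -0.058, 0.0], [-0.0, -0.002, -1.0]]
wrist_force: [-0.1, -0.0, -1.8]
grip_width: 41.2
```

Request:
arm_command --rows '[{"tx": 0, "ty": 0, "tz": 0, "yaw": 0}, {"tx": 0, "ty": 0, "tz": 0, "yaw": 0}, {"tx": 0, "ty": 0, "tz": 0, "yaw": 0}, {"tx": 0, "ty": 0, "tz": 0, "yaw": 0}]'

```text
clock: 19.75
tcp_pos: [484.9, 140.5, 48.5]
tcp_rot: [[0.058, -0.998, -0.001], [-0.998, -0.058, -0.0], [0.0, 0.001, -1.0]]
wrist_force: [0.6, -0.6, -2.0]
grip_width: 40.9
```

Run:
```python
from h import *
from cell import bot
s=bot.state();print(s["tcp_pos"],s["grip_width"])
F=[]
for i in range(16): c=bot.read_camera("side");F.append(bot.state()["wrist_force"])
print(np.mean(F,0).round(2),np.std(F,0).round(2))
cv2.imwrite("pics/s7.png",cv2.resize(c["color"][180:330,240:400,::-1],None,fx=4,fy=4,interpolation=2))
```

```text
[484.90528687 140.52157696  48.49683679] 40.8846268485167
[ 0.14  0.09 -1.26] [0.57 0.38 0.62]
```

View pics/s7.png

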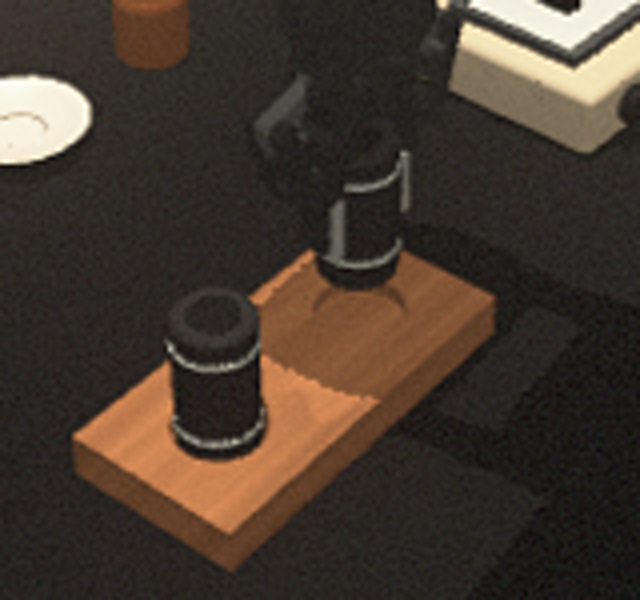

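The right barrel weighs 1.26 N (about 0.13 kg) against 3.51 N for the left, so the left is the heavy one. The side view shows the right one clear of its seat and the left one upright. Setting the right one back.

Request:
arm_command --rows '[{"tx": 1, "ty": 0, "tz": 12, "yaw": 0}, {"tx": 0, "ty": 0, "tz": 12, "yaw": 0}, {"tx": 0, "ty": 0, "tz": 8, "yaw": 0}, {"tx": 0, "ty": 0, "tz": 4, "yaw": 0}, {"tx": 0, "ty": 0, "tz": 2, "yaw": 0}]'

```text
clock: 21.05
tcp_pos: [484.9, 139.5, 10.1]
tcp_rot: [[0.058, -0.998, -0.001], [-0.998, -0.058, -0.0], [0.0, 0.001, -1.0]]
wrist_force: [0.3, -0.0, -0.7]
grip_width: 41.5
```

Request:
arm_command --rows '[{"tx": 0, "ty": 0, "tz": 1, "yaw": 0}, {"tx": 0, "ty": 0, "tz": 0.5, "yaw": 0}, {"tx": 0, "ty": 0, "tz": 0, "yaw": 0}, {"tx": 0, "ty": 0, "tz": 0, "yaw": 0}]'

```text
clock: 21.45
tcp_pos: [485.4, 139.6, 9.6]
tcp_rot: [[0.058, -0.998, 0.0], [-0.998, -0.058, 0.0], [-0.0, -0.001, -1.0]]
wrist_force: [-0.6, 0.7, -2.0]
grip_width: 41.5
```

Request:
arm_command --rows '[{"tx": 0, "ty": 0, "tz": 0.6, "yaw": 0}, {"tx": 0, "ty": 0, "tz": 0, "yaw": 0}, {"tx": 0, "ty": 0, "tz": 0, "yaw": 0}]'

```text
clock: 21.75
tcp_pos: [485.4, 139.6, 9.1]
tcp_rot: [[0.058, -0.998, 0.001], [-0.998, -0.058, 0.0], [-0.0, -0.001, -1.0]]
wrist_force: [-1.0, -0.4, 6.0]
grip_width: 41.6
```

Seated. Release, rise, and go back to the left barrel.

Request:
arm_command --rows '[{"tx": 0, "ty": 0, "tz": 0, "yaw": 0}, {"tx": 0, "ty": 0, "tz": 0, "yaw": 0}, {"tx": 0, "ty": 0, "tz": 0, "yaw": 0}, {"tx": 0, "ty": 0, "tz": 0, "yaw": 0}, {"tx": 0, "ty": 0, "tz": 0, "yaw": 0}]' --jaw 1

```text
clock: 22.25
tcp_pos: [485.2, 139.6, 8.7]
tcp_rot: [[0.058, -0.998, -0.0], [-0.998, -0.058, 0.0], [-0.0, 0.0, -1.0]]
wrist_force: [-0.7, 0.5, -0.1]
grip_width: 85.6
```

Request:
arm_command --rows '[{"tx": 0, "ty": 0, "tz": -10, "yaw": 0}, {"tx": 0, "ty": 0, "tz": -30, "yaw": 0}, {"tx": 0, "ty": 0, "tz": -40, "yaw": 0}, {"tx": 0, "ty": 0, "tz": -40, "yaw": 0}, {"tx": 0, "ty": 0, "tz": 0, "yaw": 0}]'

```text
clock: 22.75
tcp_pos: [487.8, 140.0, 134.0]
tcp_rot: [[0.058, -0.998, 0.008], [-0.998, -0.058, 0.001], [-0.001, -0.008, -1.0]]
wrist_force: [0.6, 0.0, -1.3]
grip_width: 85.6
```

Request:
arm_command --rows '[{"tx": -20, "ty": 0, "tz": 0, "yaw": 0}, {"tx": -30, "ty": 0, "tz": 0, "yaw": 0}, {"tx": -30, "ty": 2, "tz": 0, "yaw": 0}, {"tx": -28, "ty": 2, "tz": 0, "yaw": 0}, {"tx": 0, "ty": 0, "tz": 0, "yaw": 0}]'

```text
clock: 23.25
tcp_pos: [474.4, 249.8, 129.1]
tcp_rot: [[0.06, -0.998, 0.0], [-0.998, -0.06, 0.001], [-0.001, -0.0, -1.0]]
wrist_force: [-0.1, -0.3, 0.1]
grip_width: 85.4
```

Request:
arm_command --rows '[{"tx": 0, "ty": 0, "tz": 0, "yaw": 0}, {"tx": 0, "ty": 0, "tz": 0, "yaw": 0}]'

```text
clock: 23.45
tcp_pos: [474.8, 246.5, 128.9]
tcp_rot: [[0.058, -0.998, -0.0], [-0.998, -0.058, -0.0], [0.0, 0.0, -1.0]]
wrist_force: [0.7, 0.1, 0.4]
grip_width: 85.5
```

```bash
python3 m.py r3;python3 - <<'E'
from h import *
from cell import bot
s=bot.state();print(s["tcp_pos"],delta(s,[474.2,247.4,9],-86.7))
E
```

```text
23.45 [474.84133433 246.50244066 128.85265567] [0.69 0.06 0.45] 85.5410385346636 [ 21.   26.3  95.   -0.   58.7 107.7]
wrist bar
[ 457  180   74   67 3785] 95.1 [485.5 139.7] [42.6 41.9] 49.7 circ [485.1 139.9] 21.8
[ 285  187   69   68 3587] 95.1 [474.6 247.5] [42.1 42.5] 88.5 circ [474.5 247.8] 21.7
rack
[  251   119   279   133 21790] 25.0 [479.7 192.3] [100.6 211. ] 5.7 circ [479.8 192.8] 116.3
[296 164  47  15 109] 22.9 [490.2 248.7] [11.4 37.2] 4.6 circ [484.5 248.3] 18.6
top bar
[249 267  21  21 324] 94.6 [484.4 141.8] [41.7 40.9] 25.3 circ [484.4 142. ] 21.2
rack
[ 200  253   88   55 2706] 24.8 [479.5 188.6] [100. 197.] 5.8 circ [479.  188.7] 109.4
[475.03171533 246.36298767 128.86649597] (array([ -1.1,   0.8, 119.9]), np.float64(-0.03))
```

View pics/r3_wrist.png

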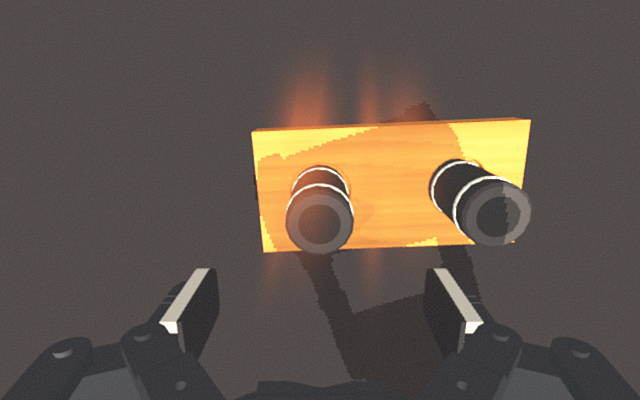

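The right barrel is seated upright at (485.3,139.8), top z 95. The left one at (319,218) is between the fingers. Grasp it.

Request:
arm_command --rows '[{"tx": -1, "ty": 0.5, "tz": 30, "yaw": 0}, {"tx": 0, "ty": 0, "tz": 30, "yaw": 0}, {"tx": 0, "ty": 0, "tz": 30, "yaw": 0}, {"tx": 0, "ty": 0, "tz": 20, "yaw": 0}, {"tx": 0, "ty": 0, "tz": 10, "yaw": 0}]'

```text
clock: 24.05
tcp_pos: [473.8, 247.2, 7.3]
tcp_rot: [[0.057, -0.998, -0.002], [-0.998, -0.057, -0.001], [0.001, 0.002, -1.0]]
wrist_force: [0.9, -0.0, 0.6]
grip_width: 85.2
```

Request:
arm_command --rows '[{"tx": 0, "ty": 0, "tz": 0, "yaw": 0}, {"tx": 0, "ty": 0, "tz": 0, "yaw": 0}, {"tx": 0, "ty": 0, "tz": 0, "yaw": 0}, {"tx": 0, "ty": 0, "tz": 0, "yaw": 0}]'

```text
clock: 24.45
tcp_pos: [475.0, 248.3, 9.7]
tcp_rot: [[0.058, -0.998, 0.001], [-0.998, -0.058, 0.001], [-0.0, -0.002, -1.0]]
wrist_force: [-0.3, -0.8, -0.2]
grip_width: 85.2
```

Request:
arm_command --rows '[{"tx": 0, "ty": 0, "tz": 0, "yaw": 0}, {"tx": 0, "ty": 0, "tz": 0, "yaw": 0}, {"tx": 0, "ty": 0, "tz": 0, "yaw": 0}, {"tx": 0, "ty": 0, "tz": 0, "yaw": 0}, {"tx": 0, "ty": 0, "tz": 0, "yaw": 0}]' --jaw 0 --squeeze 40

```text
clock: 24.95
tcp_pos: [474.5, 248.1, 9.1]
tcp_rot: [[0.058, -0.998, 0.0], [-0.998, -0.058, 0.0], [-0.0, -0.0, -1.0]]
wrist_force: [-1.6, -1.1, 7.5]
grip_width: 42.2
```

Request:
arm_command --rows '[{"tx": 0, "ty": 0, "tz": 0, "yaw": 0}, {"tx": 0, "ty": 0, "tz": 0, "yaw": 0}, {"tx": 0, "ty": 0, "tz": 0, "yaw": 0}]'

```text
clock: 25.25
tcp_pos: [474.5, 248.1, 9.1]
tcp_rot: [[0.058, -0.998, 0.0], [-0.998, -0.058, -0.0], [0.0, -0.0, -1.0]]
wrist_force: [-0.6, -1.2, 8.1]
grip_width: 42.7
```

Request:
arm_command --rows '[{"tx": 0, "ty": 0, "tz": -5, "yaw": 0}, {"tx": 0, "ty": 0, "tz": -15, "yaw": 0}, {"tx": 0, "ty": 0, "tz": -25, "yaw": 0}, {"tx": 0, "ty": 0, "tz": -30, "yaw": 0}, {"tx": 0, "ty": 0, "tz": -25, "yaw": 0}]'

```text
clock: 25.75
tcp_pos: [474.2, 248.0, 110.1]
tcp_rot: [[0.058, -0.998, -0.0], [-0.998, -0.058, -0.0], [0.0, 0.0, -1.0]]
wrist_force: [-0.2, -1.3, -4.2]
grip_width: 42.2
```

Request:
arm_command --rows '[{"tx": 0, "ty": 0, "tz": -15, "yaw": 0}, {"tx": 10, "ty": -2, "tz": 0, "yaw": 0}, {"tx": 20, "ty": -4, "tz": 0, "yaw": 0}, {"tx": 30, "ty": -5, "tz": 0, "yaw": 0}, {"tx": 30, "ty": -5, "tz": 0, "yaw": 0}]'

```text
clock: 26.25
tcp_pos: [495.0, 157.7, 122.7]
tcp_rot: [[0.059, -0.998, -0.002], [-0.998, -0.059, -0.0], [0.0, 0.002, -1.0]]
wrist_force: [0.2, -1.0, -3.3]
grip_width: 42.4
```

Request:
arm_command --rows '[{"tx": 30, "ty": -5, "tz": 0, "yaw": 0}, {"tx": 30, "ty": -5, "tz": 0, "yaw": 0}, {"tx": 30, "ty": -5, "tz": 0, "yaw": 0}, {"tx": 30, "ty": -5, "tz": 0, "yaw": 0}, {"tx": 30, "ty": -5, "tz": 0, "yaw": 0}]'

```text
clock: 26.75
tcp_pos: [528.6, 9.0, 122.6]
tcp_rot: [[0.058, -0.998, -0.002], [-0.998, -0.058, 0.0], [-0.0, 0.002, -1.0]]
wrist_force: [-0.1, -0.6, -3.7]
grip_width: 42.2
```

Request:
arm_command --rows '[{"tx": 30, "ty": -5, "tz": 0, "yaw": 0}, {"tx": 30, "ty": -5, "tz": 0, "yaw": 0}, {"tx": 30, "ty": -5, "tz": 0, "yaw": 0}, {"tx": 30, "ty": -5, "tz": 0, "yaw": 0}, {"tx": 30, "ty": -5, "tz": 0, "yaw": 0}]'

```text
clock: 27.25
tcp_pos: [562.1, -139.1, 122.5]
tcp_rot: [[0.058, -0.998, -0.002], [-0.998, -0.058, 0.001], [-0.001, 0.002, -1.0]]
wrist_force: [0.5, 0.7, -4.2]
grip_width: 42.1
```

Request:
arm_command --rows '[{"tx": 30, "ty": -5, "tz": 0, "yaw": 0}, {"tx": 20, "ty": -6, "tz": 0, "yaw": 0}, {"tx": 8, "ty": -2, "tz": 0, "yaw": 0}, {"tx": 0, "ty": 0, "tz": 0, "yaw": 0}, {"tx": 0, "ty": 0, "tz": 0, "yaw": 0}]'

```text
clock: 27.75
tcp_pos: [578.5, -193.8, 123.1]
tcp_rot: [[0.058, -0.998, -0.001], [-0.998, -0.058, 0.001], [-0.001, 0.001, -1.0]]
wrist_force: [-0.5, -0.1, -3.6]
grip_width: 42.0
```

Run:
```python
from h import *
from cell import bot
s=bot.state();print(s["clock"],s["tcp_pos"],delta(s,[579,-196,91],-86.7),s["grip_width"],s["wrist_force"])
c=bot.read_camera("wrist");cv2.imwrite("pics/w9.png",c["color"][:,:,::-1])
```

```text
27.75 [ 578.45033578 -193.81249476  123.07758439] (array([ 2.2, -0.5, 32.1]), np.float64(0.03)) 42.04568280440238 [-0.50208163 -0.12935229 -3.56019308]
```

View pics/w9.png

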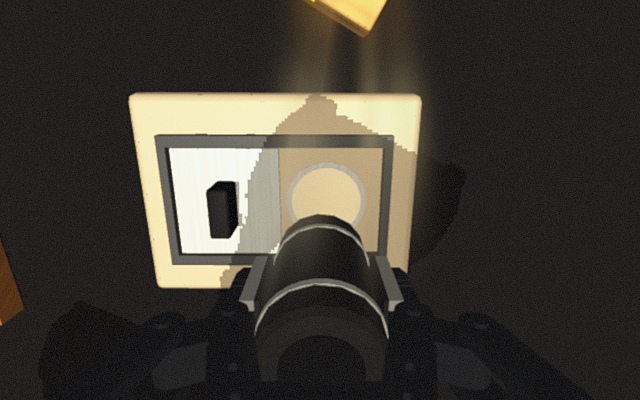

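The barrel is held upright at (322,290). The open window's ring is at (328,197) just beneath it, and the shutter is at its left stop. Lower 32 mm and check.

Request:
arm_command --rows '[{"tx": 2, "ty": 0, "tz": 12, "yaw": 0}, {"tx": 0, "ty": 0, "tz": 12, "yaw": 0}, {"tx": 0, "ty": 0, "tz": 8, "yaw": 0}, {"tx": 0, "ty": 0, "tz": 0, "yaw": 0}, {"tx": 0, "ty": 0, "tz": 0, "yaw": 0}]'

```text
clock: 28.3
tcp_pos: [579.3, -196.4, 91.5]
tcp_rot: [[0.058, -0.998, -0.001], [-0.998, -0.058, 0.0], [-0.0, 0.001, -1.0]]
wrist_force: [-0.3, -0.1, -3.2]
grip_width: 42.2
```

Request:
arm_command --rows '[{"tx": 0, "ty": 0, "tz": 0, "yaw": 0}, {"tx": 0, "ty": 0, "tz": 0, "yaw": 0}, {"tx": 0, "ty": 0, "tz": 0, "yaw": 0}]'

```text
clock: 28.6
tcp_pos: [579.6, -196.6, 92.1]
tcp_rot: [[0.058, -0.998, 0.001], [-0.998, -0.058, -0.0], [0.0, -0.001, -1.0]]
wrist_force: [-0.5, 0.4, -2.9]
grip_width: 42.3
```

```bash
python3 g.py pics/w10.png
python3 - <<'E'
from h import *
from cell import bot
s=bot.state();print(s["clock"],s["tcp_pos"],s["grip_width"],s["wrist_force"],s["qvel"].round(2))
c=bot.read_camera("side");cv2.imwrite("pics/s10.png",cv2.resize(c["color"][100:300,240:460,::-1],None,fx=3,fy=3,interpolation=2))
P=cloud(c);x,y,z=P[...,0],P[...,1],P[...,2]
m=(abs(x-579)<35)&(abs(y+196)<35)&(z>60)&(z<140);q=P[m];print(len(q),np.nanpercentile(q[:,2],[0,1,5]),q.min(0),q.max(0))
c=bot.read_camera("wrist");im=c["color"]
# ring fit: light window brightness boundary pts
g=cv2.cvtColor(im,cv2.COLOR_RGB2GRAY);np.save("w10.npy",im)
E
```

```text
[ 579.59342876 -196.64780857   92.14838082] [-0.5   0.37 -2.87]
grip
[ 183  204   32   58 1526] 77.3 ((575.9566650390625, -127.63929748535156), (33.99763488769531, 14.71513843536377), 2.8890128135681152)
top
[   97    95   333   217 50981] 46.7 ((578.059814453125, -162.45619201660156), (147.97056579589844, 198.06753540039062), 3.099508047103882)
28.65 [ 579.49025658 -196.60316037   92.04658051] 42.09938036667124 [ 0.31478671  0.72502192 -4.00594353] [-0.06  0.07  0.11 -0.02  0.04 -0.03]
246 [ 97.54066258  98.21164645 100.13906583] [ 556.04857635 -225.87497282   97.54066258] [ 597.33103968 -161.01596606  139.84127165]
```

View pics/w10.png

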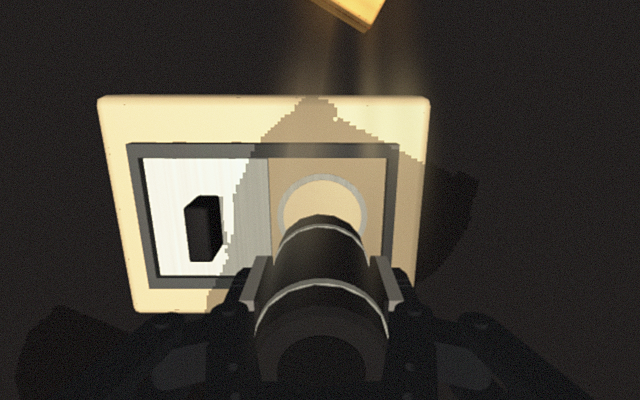

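View pics/s10.png

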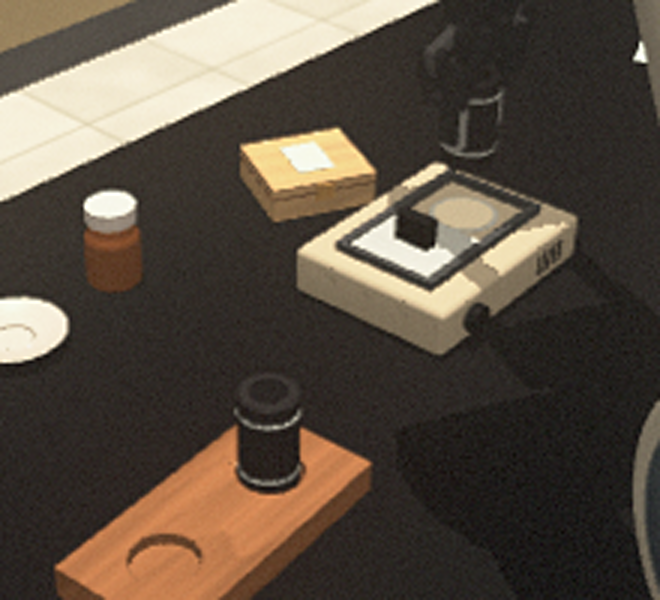

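All checks agree. The shutter grip is 35 mm from the stand's centre (fully open), the barrel's lower end is at z ≈ 97.5 (50 mm above the window), and its centre is within about 4 mm of the window by either camera. The light barrel stands in the right seat. Handing in.

```bash
python3 -c "
from cell import bot
print(bot.sign_off())"
```

```text
the job is handed in; nothing more can be done
None
```

I finished the job and handed it in at about 29 s of the 67 s allowed. The sign-off gives no verdict.

**What I did**
1. I pushed the shutter to its open stop with closed fingers, until it stopped moving at 38 N on the tool.
2. I lifted the left barrel, which weighed 3.5 N (about 0.36 kg), and set it back.
3. I lifted the right barrel, which weighed 1.3 N (about 0.13 kg), and set it back. The left one is the heavier.
4. I picked up the left barrel again and am holding it over the window.

**Last checks**
- **Shutter:** the grip is 34.9 mm from the stand's centre, which is a slide of about 70 mm, so it is fully open.
- **Heavy barrel:** it is upright and still. Its lower end is about 50 mm above the window, and it is 1 to 4 mm off centre depending on which camera is used.
- **Light barrel:** it stands upright in the right seat, about 2 mm off centre.
- **Bystanders:** the jar, dish and box look untouched in the pictures.

**What failed or disagreed**
- **First try at the shutter:** it closed on air, because the real fingertips end about 29 mm short of the reported TCP. I measured that offset with two cameras and allowed for it from then on.
- **Camera positions:** the top and wrist cameras differ by 2 to 4 mm on where the stand is. I aimed between the two, closer to the wrist camera.
- **Finger opening:** the reading drifted from 42.5 to 40.9 mm on the light barrel (43 mm wide), but I saw no slip.

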